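# Screw the retaining cap onto the bearing housing

### The job

The bearing in the blue housing still needs its brass retaining cap. Set the cap on the threaded neck, turn it gently backward (counter-clockwise seen from above) until you feel its lugs drop into the thread starts, then screw it forward until it sits fully down on the housing and is snug, and let go of it. Never force the cap against the housing, and leave the bearing, the V-block and the marker lying around it where they are.

Things in the scene. Friction and masses are not known exactly. Their poses are not given: they have to be found in the camera images.
- cap: brass retaining cap, loose, open side down on the bench: knurled skirt 74 mm across, 27.5 mm high, with a hexagon head on it; 47.5 mm high in all, 0.18 to 0.35 kg. Origin: centre of the open lower rim, z up along its axis. Inside the skirt (66 mm bore) four lugs, at its +x, +y, -x and -y, stand 5 mm inward from 3 mm above the rim
- hex (a point): centre of the cap's hexagon head, 37.5 mm above the rim: the place to grip. 32 mm across flats, 20 mm high (27.5 to 47.5 mm above the rim). Axes as the cap's: two flats face +x and -x, the others follow every 60 degrees
- housing: blue bearing housing fixed to the bench: square foot 116 mm wide, 12 mm high, round body 88 mm across with a flat top 60 mm above the bench; on that stands a dark steel threaded neck, 62 mm over the thread, 22 mm high, with a tapered nose holding a bearing. Origin: centre of the underside, z up along the neck's axis
- seat (a point): centre of the flat top of the housing's round body, 60 mm above the bench, on the neck's axis; the cap's rim lies on this face when home. Right-hand thread, clockwise from above goes down: from the starts the cap sinks about 6 mm in 50 degrees (0.12 mm a degree) to the seat; some 10 degrees more and the thread clamps it: the torque rises steeply. 0.3 to 0.5 N m is snug, 1 N m too much
- thread (a point): on the neck's axis, 16.5 mm above the seat, level with the thread crests. Set on them, the cap's rim is 13.5 mm above the seat. Four thread starts, 90 degrees apart; their angle differs each time and NO pose tells it. Turning back by up to 90 degrees drops the lugs into the starts, rim about 6 mm above the seat; there a stop dog ends the backward turn
- nose (a point): centre of the top of the neck's nose, 22 mm above the seat. Between crest and start stand four stop dogs, 3 mm wide, 4 mm above the crests: turned forward on the crests, the lugs run against them and jam. If the cap happens to land on the dogs its rim is 17.5 mm above the seat (turn back as well, a small drop comes first); if in the starts, about 6 mm
- bearing_a: loose ball bearing, 32 mm across, 9 mm high, lying on the bench; origin under its centre
- v_block: loose steel V-block, 60 x 40 x 30 mm; origin under its centre
- marker: loose white marker pen with a black end, 128 mm long, 15 mm thick, lying flat along its own y; origin at bench level near its middle
There are look-alikes about, which are no part of the job. Several things have the shape of the cap; the one meant has the colours described above.

How it is judged:
On the way:
1. the cap's lugs have dropped into the thread starts: the cap is level on the neck, its rim 3 to 8 mm above the seat (horizontal distance between cap and seat below 0.003 m and z of cap in the frame of seat between 0.003 and 0.008 m and angle between cap's own z axis and vertical below 0.1 rad), for 0.1 s.
At the end, for the whole second after the job is handed in: The cap sits level on the neck, its rim within 1 mm of the seat all round, and the thread clamps it (more than its own weight: over 6 N in all between cap and housing); it is released and at rest (horizontal distance between cap and seat below 0.003 m and z of cap in the frame of seat below 0.001 m and angle between cap's own z axis and vertical below 0.05 rad and linear speed of cap below 0.01 m/s and contact force between cap and housing above 6 N); the robot touches nothing.
It fails at once if the cap is forced against the housing: all contact forces between them add up to over 80 N (contact force between cap and housing above 80 N).
It fails at once if the bearing, the V-block or the marker is shifted by over 20 mm (distance of any of bearing_a, v_block, marker from where it was at the start of the episode above 0.02 m).
It also fails if it takes over 67 s, if anything falls off the work surface, if the arm or the gripper's body presses on something with over 40 N, if the wrist force passes 120 N, or if a joint passes its speed limit or range.

### The arm

A 6-joint arm with a two-finger parallel gripper is mounted at the origin on a cart in front of the work surface, level with it; the furniture and walls round the work are solid. World frame = base frame: x ahead of the robot, y to its left, z up, the work surface at z = 0. Lengths are in m, angles in rad, forces in N, time in s.
With the tool pointing down it reaches from about 0.225 to 0.875 m from the base axis. Payload 3.4 kg.
Tool frame: the origin (TCP) lies at the very end of the fingers, on their centre line; the grasp point (between the pads) lies behind it (manip.tcp_to_grasp is the z of the grasp point in the tool frame, in m); z points along the fingers, y is the direction in which the jaws open and shut (so a half turn about z gives the same grasp; the last joint's range is limited). The gripper opens to 85 mm and grips with 20 to 120 N. Pads are 22 mm wide; open, the fingers measure 114 mm over their backs; the gripper's body (76 mm by 85 mm) begins 54 mm behind the grasp point. The pads swing forward as they close: fully open they stand 13 mm farther back than shut.
Start: joints at [1.183, 0.276, 1.505, -0, 1.361, -0.121], TCP at [0.152, 0.555, 0.193] pointing down, gripper open.
Joint ranges: [-2.89, 2.89], [-0.75, 2.08], [0.22, 2.7], [-1.18, 4.32], [0.11, 2.71], [-2.7, 2.7]. Speed limits (rad/s): [2.57, 2.57, 3.14, 3.14, 3.14, 3.14].

### API

Orientations are given as a unit quaternion [w, x, y, z].
In Python, from rig import manip, eyes gives the robot as it stands.
- The arm moves only by the tool servo_tool, never from a script. Its argument "increments" is a list of rows, each an object with "slide": the shift along the tool's x, y, z in m, a list of three; "spin": the turn about the tool's z in degrees. A call has 1 to 8 rows; each row shifts and turns the commanded pose from where the row before left it, along the tool's axes as they then stand; what a row does not reach is not made up. A row lasts 1/10 s, in which the tool goes at most 50 mm and 8.59 degrees, less where a joint would pass 70% of its speed; a pose out of reach is approached as far as the arm can. A call is refused whole if a number of a shift passes 0.05 or a number of a turn 8.59, either way. A call with a gripper value outside its range is refused whole. "hand" is the opening, from 0 (shut) to 1 (fully open), set as the call begins (left out, the last holds). The fingers move at their own pace and stop on an object; "newtons" is the grip in N (left out, the last holds). Time passes only in rows, so rows that do not move let the fingers close. It gives the time, the measured TCP pose, the force and the opening at its end, in the units of the state.
- manip.get_state(): the state, without advancing time (a new reading comes with each control period).
- eyes.get_image(name): name is "scene" or "top" or "wrist"; returns the picture (420x560x3 uint8, blue, green, red); there is no depth.
- eyes.calibration(name): a dict with "fx", "fy", "cx", "cy" (pixels), "rvec" (rotation vector, rad) and "tvec" (3), from world to camera coordinates, as OpenCV has them; the wrist camera has in their place "hand_eye" (4x4, takes a point from camera to tool coordinates, whose origin is the TCP and whose axes are the flange's). Camera axes: x right, y down, z forward; pixel columns grow to the right and rows downward; lengths in m; the calibration is good to about 2 mm. A picture is of the moment at which its call begins: read the wrist's pose just before it. calibration takes no time and is no camera call.
- manip.sign_off(): hands the job in, once; it reports no verdict.
The state is a dict: "clock": time; "qpos": joint angles; "qd": joint speeds; "effort": joint torques, N m; "position": TCP position; "ee_rot": TCP orientation; "contact_force": force on the tool from outside, world axes, zero at the start; "moment": the same for the moment, N m; "width": finger opening in m.
Only numpy, scipy, OpenCV 4.12 (cv2) and the standard library are available. Lean on these libraries where they do the work, as an engineer would, in place of code of your own. Each camera call takes 0.05 s, during which the arm holds its last target.

## Working session

There is one attempt and no reset: what is moved stays moved. The work goes in short steps, Python scripts to look and compute and a tool call to move; the robot and the scene stay as the last step left them, time stands still between calls to the robot, and variables do not carry over. Pictures are saved under pics/ and viewed, and the job is handed in when it is done.

Besides the shell and the picture viewer there is one more tool, called after "Request:" in YAML: its name, and indented under it one key for each argument. servo_tool: Moves the arm, as the interface text tells. Its arguments: {"type":"object","properties":{"increments":{"type":"array","items":{"type":"object","properties":{"slide":{"type":"array","items":{"type":"number"}},"spin":{"type":"number"}}}},"hand":{"type":"number"},"newtons":{"type":"number"}},"required":["increments"]}

```bash
ls; mkdir -p pics; python3 - <<'E'
from rig import manip, eyes
import cv2
print(manip.get_state()); print(manip.tcp_to_grasp)
for n in ("scene","top","wrist"):
    print(n,eyes.calibration(n)); cv2.imwrite(f"pics/{n}0.png",eyes.get_image(n))
E
```

```text
pics
{'clock': 0.0, 'qpos': array([ 1.18298430e+00,  2.76605849e-01,  1.50616094e+00, -2.97805577e-06,
        1.36066678e+00, -1.21004340e-01]), 'qd': array([-0.00105976, -0.00132725,  0.00050287, -0.00014953, -0.00232748,
       -0.00099919]), 'effort': array([-9.72027156e-04, -4.16783023e+01, -2.45808256e+01, -1.46634090e-05,
        1.08096673e-02,  2.26440886e-05]), 'position': array([0.15138063, 0.55409248, 0.19172249]), 'ee_rot': array([-2.30244834e-04,  1.33008140e-01,  9.91114518e-01, -8.91196428e-04]), 'contact_force': array([-0.56891034,  0.71271514, -0.24491728]), 'moment': array([ 0.05551713, -0.10294643, -0.00400651]), 'width': 0.08553465107244063}
-0.0187
scene {'fx': 545.0660637047649, 'fy': 545.0660637047649, 'cx': 275.94172885512626, 'cy': 203.90847470216698, 'rvec': array([ 2.01618614, -1.02404535,  0.49066821]), 'tvec': array([-0.1880627 ,  0.401339  ,  0.51575038])}
top {'fx': 417.43887925004327, 'fy': 417.43887925004327, 'cx': 277.96382925256273, 'cy': 207.64924395456947, 'rvec': array([ 2.16967386, -2.14274173,  0.1295637 ]), 'tvec': array([0.15474809, 0.57720788, 0.84561864])}
wrist {'fx': 348.91459555676994, 'fy': 348.91459555676994, 'cx': 282.10397695989775, 'cy': 210.94503126376856, 'hand_eye': array([[-7.48646476e-04, -9.45734435e-01, -3.24939713e-01,
         8.35826184e-02],
       [ 9.99999155e-01, -1.05338277e-03,  7.61909062e-04,
        -2.81314371e-04],
       [-1.06284953e-03, -3.24938868e-01,  9.45734425e-01,
        -1.80841344e-01],
       [ 0.00000000e+00,  0.00000000e+00,  0.00000000e+00,
         1.00000000e+00]])}
```

View pics/scene0.png

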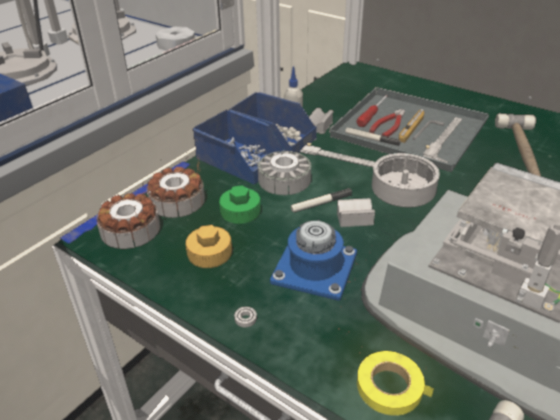

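View pics/top0.png

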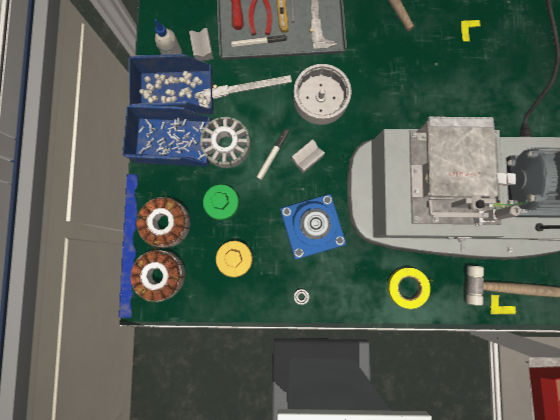

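View pics/wrist0.png

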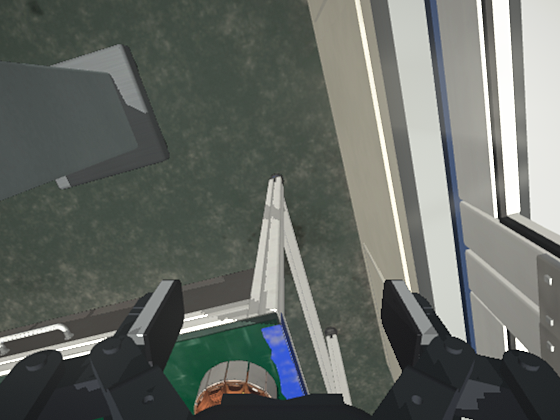

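The brass cap is at top (234,258) and scene (208,243), the blue housing at top (313,224), and the green look-alike at top (220,202). The bearing, V-block and marker are at top (302,297), (308,155) and (272,155). Next I'll measure.

```bash
cat > h.py <<'E'
import numpy as np, cv2
from rig import manip, eyes
def cam(n, st=None):
    c=eyes.calibration(n); K=np.array([[c['fx'],0,c['cx']],[0,c['fy'],c['cy']],[0,0,1]])
    if 'hand_eye' in c:
        w,x,y,z=st['ee_rot']; from scipy.spatial.transform import Rotation as R
        Rt=R.from_quat([x,y,z,w]).as_matrix(); H=c['hand_eye']
        Rc=Rt@H[:3,:3]; C=Rt@H[:3,3]+st['position']
    else:
        Rw=cv2.Rodrigues(c['rvec'])[0]; Rc=Rw.T; C=-Rc@c['tvec']
    return K,Rc,C
def ray(cm,uv,z):
    K,Rc,C=cm; d=Rc@np.linalg.inv(K)@np.array([uv[0],uv[1],1.]); return C+d*(z-C[2])/d[2]
def proj(cm,p):
    K,Rc,C=cm; q=K@(Rc.T@(np.array(p)-C)); return q[:2]/q[2]
E
python3 - <<'E'
from h import *
for n in("top","scene"):
    im=cv2.imread(f"pics/{n}0.png"); hsv=cv2.cvtColor(im,cv2.COLOR_BGR2HSV); cm=cam(n); print(n,cm[2])
    for nm,lo,hi in(("brass",(12,110,100),(24,255,255)),("blue",(100,130,60),(120,255,255))):
        m=cv2.inRange(hsv,lo,hi); k,l,s,c=cv2.connectedComponentsWithStats(m)
        for i in range(1,k):
            if s[i,4]>300: print(nm,s[i],c[i],[ray(cm,c[i],z).round(4) for z in(0,.0275,.0475,.06,.082)])
im=cv2.imread("pics/top0.png"); cv2.imwrite("pics/topc.png",cv2.resize(im[170:310,190:360],None,fx=4,fy=4,interpolation=cv2.INTER_CUBIC))
im=cv2.imread("pics/scene0.png"); cv2.imwrite("pics/scenec.png",cv2.resize(im[180:300,180:370],None,fx=4,fy=4,interpolation=cv2.INTER_CUBIC))
E
```

```text
top [0.46686441 0.15840771 0.91056653]
brass [ 216  241   37   36 1045] [233.60478469 258.39617225] [array([0.4677, 0.2568, 0.    ]), array([0.4677, 0.2538, 0.0275]), array([0.4677, 0.2516, 0.0475]), array([0.4677, 0.2503, 0.06  ]), array([0.4677, 0.2479, 0.082 ])]
blue [176  72  34  34 315] [195.12063492  88.21587302] [array([0.8517, 0.3544, 0.    ]), array([0.8401, 0.3485, 0.0275]), array([0.8316, 0.3442, 0.0475]), array([0.8263, 0.3415, 0.06  ]), array([0.817 , 0.3368, 0.082 ])]
blue [137 114  35  27 349] [149.98567335 124.11174785] [array([0.766 , 0.4531, 0.    ]), array([0.7569, 0.4442, 0.0275]), array([0.7504, 0.4378, 0.0475]), array([0.7463, 0.4337, 0.06  ]), array([0.739 , 0.4266, 0.082 ])]
blue [166 149  41  17 304] [188.86184211 156.84868421] [array([0.6915, 0.3625, 0.    ]), array([0.6847, 0.3563, 0.0275]), array([0.6798, 0.3518, 0.0475]), array([0.6767, 0.349 , 0.06  ]), array([0.6713, 0.3441, 0.082 ])]
blue [ 120  174   18  136 1349] [128.5982209  239.65307635] [array([0.5054, 0.4867, 0.    ]), array([0.5042, 0.4768, 0.0275]), array([0.5034, 0.4696, 0.0475]), array([0.5028, 0.4651, 0.06  ]), array([0.5019, 0.4571, 0.082 ])]
blue [ 280  195   65   64 1790] [311.23854749 227.37932961] [array([0.5371, 0.0888, 0.    ]), array([0.535 , 0.0909, 0.0275]), array([0.5335, 0.0925, 0.0475]), array([0.5325, 0.0934, 0.06  ]), array([0.5308, 0.0951, 0.082 ])]
scene [-0.01889246 -0.26092309  0.62769518]
brass [ 186  225   45   43 1565] [208.21661342 246.        ] [array([0.4785, 0.2681, 0.    ]), array([0.4567, 0.245 , 0.0275]), array([0.4408, 0.2281, 0.0475]), array([0.4309, 0.2176, 0.06  ]), array([0.4135, 0.199 , 0.082 ])]
blue [ 270  230   85   69 2470] [311.83481781 269.39433198] [array([0.5348, 0.0892, 0.    ]), array([0.5106, 0.0739, 0.0275]), array([0.4929, 0.0627, 0.0475]), array([0.4819, 0.0558, 0.06  ]), array([0.4625, 0.0435, 0.082 ])]
```

View pics/topc.png

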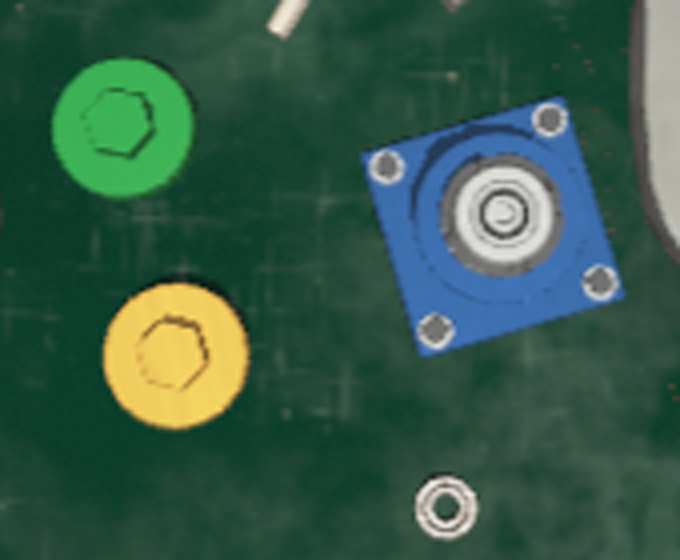

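View pics/scenec.png

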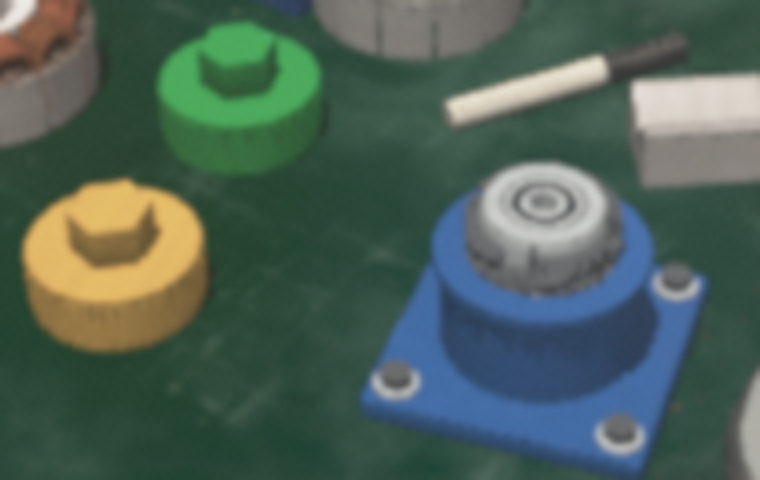

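```bash
cat >> h.py <<'E'
def goto(p):
    from scipy.spatial.transform import Rotation as R
    s=manip.get_state(); w,x,y,z=s['ee_rot']; Rt=R.from_quat([x,y,z,w]).as_matrix()
    yaw=np.degrees(np.arctan2(Rt[1,1],Rt[0,1]))
    print("clock",s['clock'],"pos",s['position'].round(4),"F",s['contact_force'].round(1),"M",s['moment'].round(2),"w",round(s['width'],4),"q6",s['qpos'][5].round(3),"yaw of tool y",yaw.round(2),"tilt z",Rt[:,2].round(4))
    print("tool delta",(Rt.T@(np.array(p)-s['position'])).round(4)); return s
E
python3 - <<'E'
from h import *
t=cam("top"); f=lambda x,y:((x+.5)/4-.5+190,(y+.5)/4-.5+170)
print("nose",ray(t,f(503,213),.082),"foot",ray(t,f(493.25,224),.012))
print("hex",ray(t,f(172,353),.0475))
s=cam("scene"); g=lambda x,y:((x+.5)/4-.5+180,(y+.5)/4-.5+180)
print("nose scene",ray(s,g(543,202),.082)); print("hex scene",ray(s,g(113,215),.0475))
goto([.468,.254,.19])
E
```

```text
nose [0.53988975 0.08690622 0.082     ] foot [0.54004305 0.0861122  0.012     ]
hex [0.46872618 0.25367132 0.0475    ]
nose scene [0.53902842 0.08771619 0.082     ]
hex scene [0.46398845 0.2499329  0.0475    ]
clock 0.15 pos [0.1514 0.5542 0.1919] F [ 0.9 -0.3  0.7] M [-0.01 -0.03 -0.04] w 0.0853 q6 -0.121 yaw of tool y 74.72 tilt z [-5.0e-04 -1.3e-03 -1.0e+00]
tool delta [-0.3845 -0.2062  0.0022]
```

Request:
servo_tool:
  increments:
    - {"slide":[-0.02,-0.01,0]}
    - {"slide":[-0.042,-0.0225,0]}
    - {"slide":[-0.042,-0.0225,0]}
    - {"slide":[-0.042,-0.0225,0]}
    - {"slide":[-0.042,-0.0225,0]}
    - {"slide":[-0.042,-0.0225,0]}
    - {"slide":[-0.042,-0.0225,0]}
    - {"slide":[-0.042,-0.0225,0]}

```text
$.increments[0]: bad value
```

Request:
servo_tool:
  increments:
    - {"slide":[-0.042,-0.0225,0]}
    - {"slide":[-0.029,-0.016,0]}
    - {"slide":[0,0,0]}
    - {"slide":[0,0,0]}
    - {"slide":[0,0,0]}

```text
$.increments[0]: bad value
```

```bash
python3 - <<'E'
from h import *
s=goto([.468,.254,.19]); im=eyes.get_image("wrist"); cv2.imwrite("pics/w1.png",im)
c=cam("wrist",s); print(proj(c,[.468,.254,.0475]),proj(c,[.54,.087,.082]))
E
```

```text
clock 0.15 pos [0.1514 0.5542 0.1919] F [ 0.9 -0.3  0.7] M [-0.01 -0.03 -0.04] w 0.0853 q6 -0.121 yaw of tool y 74.72 tilt z [-5.0e-04 -1.3e-03 -1.0e+00]
tool delta [-0.3845 -0.2062  0.0022]
[126.03847223 466.79488606] [ 20.70273048 553.59064138]
```

View pics/w1.png

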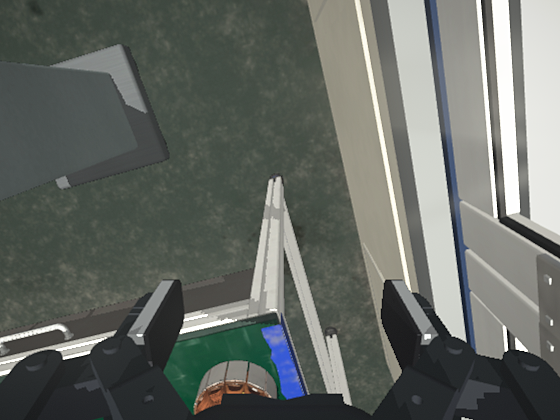

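The picture is unchanged because the call was refused. Each row probably also needs a "spin" value.

Request:
servo_tool:
  increments:
    - {"slide":[-0.02,-0.01,0],"spin":0}
    - {"slide":[-0.042,-0.0225,0],"spin":0}
    - {"slide":[-0.042,-0.0225,0],"spin":0}
    - {"slide":[-0.042,-0.0225,0],"spin":0}
    - {"slide":[-0.042,-0.0225,0],"spin":0}
    - {"slide":[-0.042,-0.0225,0],"spin":0}
    - {"slide":[-0.042,-0.0225,0],"spin":0}
    - {"slide":[-0.042,-0.0225,0],"spin":0}

```text
clock: 1.0
position: [0.4114, 0.3088, 0.1926]
ee_rot: [0.0, 0.133, 0.991, 0.0]
contact_force: [0.5, 1.4, -0.9]
width: 0.086
```

Request:
servo_tool:
  increments:
    - {"slide":[-0.042,-0.0225,0],"spin":0}
    - {"slide":[-0.029,-0.016,0],"spin":0}
    - {"slide":[0,0,0],"spin":0}
    - {"slide":[0,0,0],"spin":0}
    - {"slide":[0,0,0],"spin":0}

```text
clock: 1.5
position: [0.4677, 0.255, 0.1924]
ee_rot: [-0.001, 0.133, 0.991, 0.0]
contact_force: [-1.1, -0.3, 0.2]
width: 0.0857
```

```bash
python3 - <<'E'
from h import *
s=goto([.468,.254,.19]); im=eyes.get_image("wrist"); cv2.imwrite("pics/w2.png",im)
c=cam("wrist",s); print(proj(c,[.468,.254,.0475]),proj(c,[.54,.087,.082]))
E
```

```text
clock 1.5 pos [0.4677 0.255  0.1924] F [-1.1 -0.3  0.2] M [ 0.04 -0.04  0.02] w 0.0857 q6 -0.937 yaw of tool y 74.75 tilt z [-1.e-03  4.e-04 -1.e+00]
tool delta [-0.0005 -0.0009  0.0024]
[281.10191081 183.73534174] [135.10101946 305.982976  ]
```

View pics/w2.png

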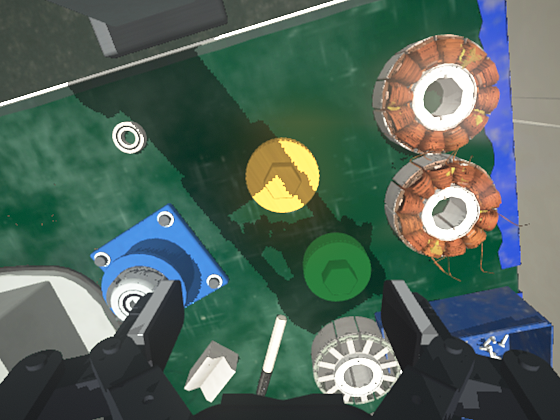

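The cap is at (283,176) with the hexagon dark-edged near (283,183), and the housing's neck is at (133,303). I'll enlarge the hexagon.

```bash
python3 - <<'E'
from h import *
im=cv2.imread("pics/w2.png"); c=im[130:220,235:330]; c=cv2.resize(c,None,fx=6,fy=6,interpolation=cv2.INTER_CUBIC)
l=cv2.createCLAHE(4,(4,4)).apply(cv2.cvtColor(c,cv2.COLOR_BGR2GRAY))
cv2.imwrite("pics/w2c.png",l)
E
```

```text
(no output)
```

View pics/w2c.png

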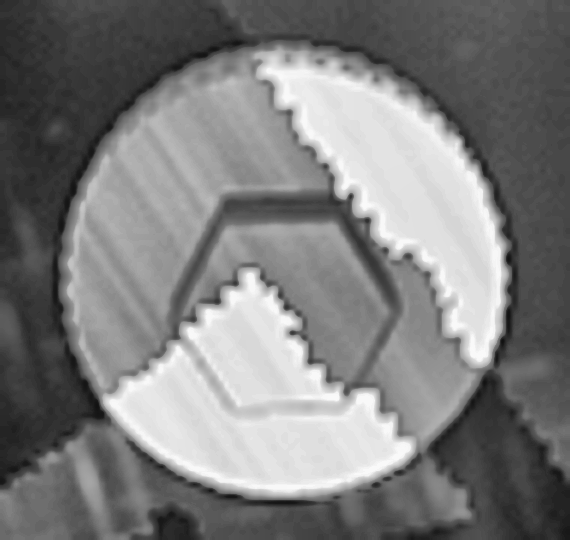

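```bash
python3 - <<'E'
from h import *
s=manip.get_state(); c=cam("wrist",s)
v=[(235,220),(335,215),(400,308),(347,403),(238,412),(178,322)]
P=np.array([ray(c,((x+.5)/6-.5+235,(y+.5)/6-.5+130),.0475) for x,y in v])[:,:2]
print(P.mean(0)); 
for i in range(6):
    d=P[(i+1)%6]-P[i]; print(np.hypot(*d), np.degrees(np.arctan2(d[1],d[0]))%60)
for i in range(3): print(np.hypot(*(P[i]-P[i+3])))
# skirt outline: brass mask circle
im=cv2.imread("pics/w2.png");hsv=cv2.cvtColor(im,cv2.COLOR_BGR2HSV);m=cv2.inRange(hsv,(12,110,60),(27,255,255))
k,l,st,ce=cv2.connectedComponentsWithStats(m)
i=[i for i in range(1,k) if abs(ce[i][0]-283)<15 and st[i,4]>500]; print(st[i],ce[i])
print(ray(c,(283,174.5),.0275))
# nose
print("nose",ray(c,(133,302),.082))
E
```

```text
[0.46667989 0.25616845]
0.015780045672101003 17.624679264345062
0.018353742808056826 19.671078595087145
0.01788582368746037 17.012443924347004
0.017769202095095128 19.644600536541688
0.017806009521796968 16.996424147056615
0.018961089658013876 15.507149606837828
0.035031723268539115
0.03592242486331661
0.035603002470282336
[[ 245  137   75   76 2806]] [[277.99893086 171.40449038]]
[0.46414953 0.25721231 0.0275    ]
nose [0.53538744 0.08699445 0.082     ]
```

Request:
servo_tool:
  increments:
    - {"slide":[0,0,0],"spin":8.5}
    - {"slide":[0,0,0],"spin":8.5}
    - {"slide":[0,0,0],"spin":8.5}
    - {"slide":[0,0,0],"spin":8.5}
    - {"slide":[0,0,0],"spin":8.5}
    - {"slide":[0,0,0],"spin":8.5}
    - {"slide":[0,0,0],"spin":8.5}
    - {"slide":[0,0,0],"spin":8.5}

```text
clock: 2.35
position: [0.4675, 0.2557, 0.1927]
ee_rot: [-0.0, 0.666, 0.746, 0.0]
contact_force: [0.5, 0.7, 0.2]
width: 0.0856
```

Request:
servo_tool:
  increments:
    - {"slide":[0,0,0],"spin":8.5}
    - {"slide":[0,0,0],"spin":8.5}
    - {"slide":[0,0,0],"spin":2}
    - {"slide":[0,0,0],"spin":0}
    - {"slide":[0,0,0],"spin":0}

```text
clock: 2.85
position: [0.468, 0.2552, 0.1927]
ee_rot: [-0.0, 0.778, 0.628, 0.0]
contact_force: [0.4, 0.3, -0.1]
width: 0.0856
```

```bash
python3 - <<'E'
from h import *
s=goto([.468,.254,.19]); im=eyes.get_image("wrist"); cv2.imwrite("pics/w3.png",im)
c=cam("wrist",s); print(proj(c,[.468,.254,.0475]),proj(c,[.54,.087,.082]))
c=im[130:220,235:330]; c=cv2.resize(c,None,fx=6,fy=6,interpolation=cv2.INTER_CUBIC)
l=cv2.createCLAHE(4,(4,4)).apply(cv2.cvtColor(c,cv2.COLOR_BGR2GRAY))
cv2.imwrite("pics/w3c.png",l)
E
```

```text
clock 2.85 pos [0.468  0.2552 0.1927] F [ 0.4  0.3 -0.1] M [-0.06  0.01 -0.02] w 0.0856 q6 0.581 yaw of tool y -12.15 tilt z [ 0.e+00  2.e-04 -1.e+00]
tool delta [-0.0012  0.0003  0.0027]
[282.24877587 184.51678775] [387.1877954 335.9076194]
```

View pics/w3.png

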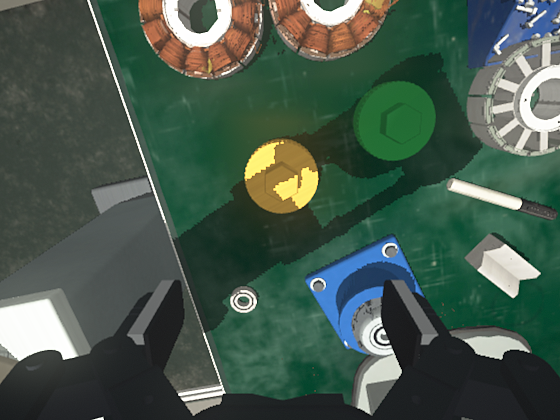

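View pics/w3c.png

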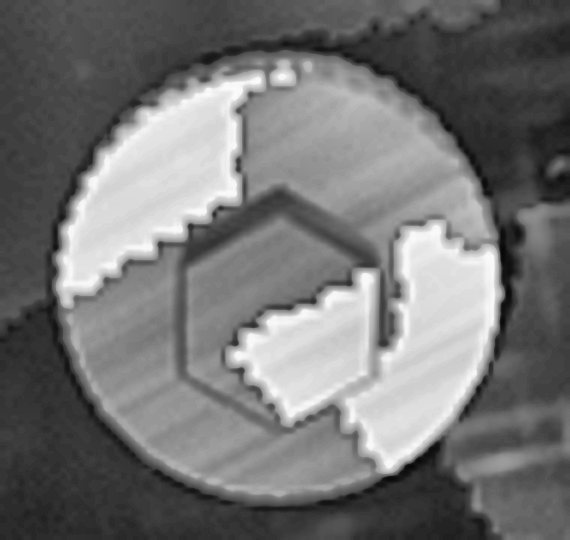

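Request:
servo_tool:
  increments:
    - {"slide":[0.0005,-0.0008,0.04],"spin":0}
    - {"slide":[0,0,0.045],"spin":0}
    - {"slide":[0,0,0.045],"spin":0}
    - {"slide":[0,0,0.02],"spin":0}
    - {"slide":[0,0,0.01],"spin":0}
    - {"slide":[0,0,0],"spin":0}
    - {"slide":[0,0,0],"spin":0}

```text
clock: 3.6
position: [0.4691, 0.2557, 0.0337]
ee_rot: [0.0, 0.779, 0.627, 0.001]
contact_force: [0.3, -0.1, -0.0]
width: 0.0853
```

```bash
python3 - <<'E'
from h import *
s=goto([.4672,.2558,.03]); im=eyes.get_image("wrist"); cv2.imwrite("pics/w4.png",im)
E
```

```text
clock 3.6 pos [0.4691 0.2557 0.0337] F [ 0.3 -0.1 -0. ] M [0.04 0.03 0.01] w 0.0853 q6 0.583 yaw of tool y -12.27 tilt z [ 2.2e-03  9.0e-04 -1.0e+00]
tool delta [-0.0003 -0.0019  0.0037]
```

View pics/w4.png

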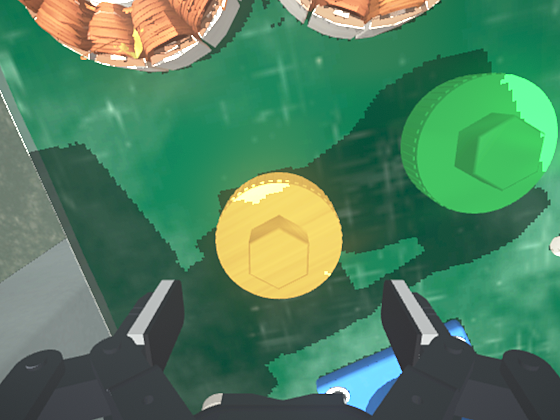

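The hexagon's top is centred near (279,258), midway between the fingers (about x=282). I'll check where the tool axis projects at that height.

```bash
python3 - <<'E'
from h import *
s=manip.get_state(); c=cam("wrist",s); p=s['position']
print(proj(c,[p[0],p[1],.0475]), ray(c,(279,258),.0475), p)
im=cv2.imread("pics/w4.png"); c=cv2.resize(im[165:305,205:355],None,fx=4,fy=4,interpolation=cv2.INTER_CUBIC); cv2.imwrite("pics/w4c.png",cv2.createCLAHE(4,(4,4)).apply(cv2.cvtColor(c,cv2.COLOR_BGR2GRAY)))
E
```

```text
[281.90198745 257.49563984] [0.46786959 0.25582124 0.0475    ] [0.46944005 0.25577987 0.03408633]
```

View pics/w4c.png

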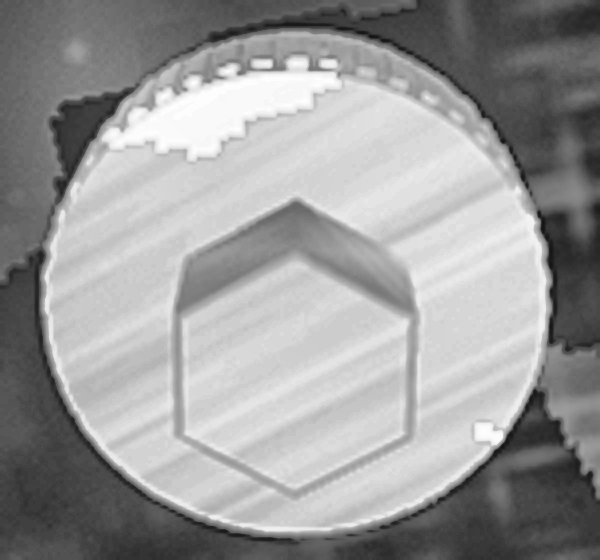

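Request:
servo_tool:
  increments:
    - {"slide":[0,-0.0015,0.003],"spin":0}
    - {"slide":[0,0,0],"spin":0}
    - {"slide":[0,0,0],"spin":0}

```text
clock: 3.95
position: [0.4668, 0.2556, 0.0302]
ee_rot: [0.0, 0.779, 0.627, 0.001]
contact_force: [-0.3, 0.1, -0.9]
width: 0.0855
```

Request:
servo_tool:
  increments:
    - {"slide":[0,0,0],"spin":0}
    - {"slide":[0,0,0],"spin":0}
    - {"slide":[0,0,0],"spin":0}
    - {"slide":[0,0,0],"spin":0}
    - {"slide":[0,0,0],"spin":0}
    - {"slide":[0,0,0],"spin":0}
    - {"slide":[0,0,0],"spin":0}
    - {"slide":[0,0,0],"spin":0}
  hand: 0
  newtons: 40

```text
clock: 4.75
position: [0.4665, 0.2555, 0.0296]
ee_rot: [-0.0, 0.779, 0.627, 0.0]
contact_force: [0.2, 0.4, -0.1]
width: 0.0001
```

```bash
python3 - <<'E'
from h import *
s=goto([.4672,.2558,.03]); im=eyes.get_image("wrist"); cv2.imwrite("pics/w5.png",im)
E
```

```text
clock 4.75 pos [0.4665 0.2555 0.0296] F [ 0.2  0.4 -0.1] M [-0.07 -0.01 -0.02] w 0.0001 q6 0.584 yaw of tool y -12.29 tilt z [-0.e+00  1.e-04 -1.e+00]
tool delta [ 0.0005  0.0006 -0.0004]
```

View pics/w5.png

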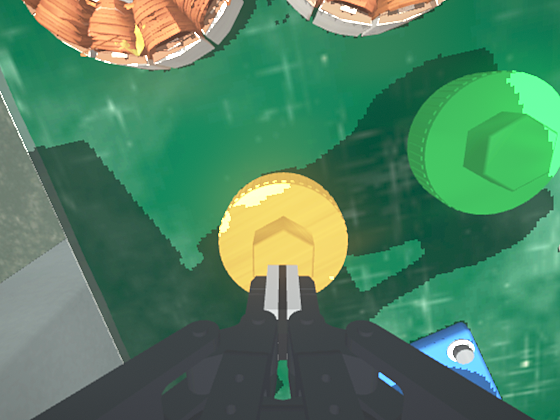

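```bash
python3 - <<'E'
from h import *
c=eyes.calibration("wrist"); H=np.linalg.inv(c['hand_eye'])
for x in(0,.0075,.011):
  for h in(0,-.0187,-.03,-.04,-.05,-.06):
    q=H@[x,0,h,1]; print(x,h,c['cx']+c['fx']*q[0]/q[2],c['cy']+c['fy']*q[1]/q[2], "22mm px",.022*c['fx']/q[2], end=' | ')
  print()
im=cv2.imread("pics/w5.png"); cv2.imwrite("pics/w5c.png",cv2.resize(im[165:345,185:375],None,fx=4,fy=3.3,interpolation=cv2.INTER_CUBIC))
E
```

```text
0 0 281.84666631223826 246.9056508320897 22mm px 38.74145761741754 | 0 -0.0187 281.8250412839537 262.1432060442785 22mm px 42.539902034446364 | 0 -0.03 281.80978887447134 272.89044894023056 22mm px 45.2189935427696 | 0 -0.04 281.7945942623354 283.5969663284705 22mm px 47.88793292529279 | 0 -0.05 281.7774934952235 295.64660989932474 22mm px 50.89168915203226 | 0 -0.06 281.75810387981477 309.3090352818642 22mm px 54.297482449888015 | 
0.0075 0 281.8334593705317 234.70157751001287 22mm px 39.22233640549728 | 0.0075 -0.0187 281.810226686799 248.93417735808887 22mm px 43.12040645981812 | 0.0075 -0.03 281.79380629911054 258.9934890591998 22mm px 45.875482983274274 | 0.0075 -0.04 281.7774200230187 269.03190361768304 22mm px 48.6248361303433 | 0.0075 -0.05 281.75894444932874 280.3502450679496 22mm px 51.724739756020405 | 0.0075 -0.06 281.7379527819417 293.2099734360215 22mm px 55.24680337007317 | 
0.011 0 281.8271832754737 228.90205738138795 22mm px 39.450855698793575 | 0.011 -0.0187 281.8031739528661 242.64580084241763 22mm px 43.396765190083244 | 0.011 -0.03 281.7861878655106 252.36920832190992 22mm px 46.188412601852605 | 0.011 -0.04 281.7692231856984 262.0803614038602 22mm px 48.976541704093826 | 0.011 -0.05 281.75007880964097 273.03924589864084 22mm px 52.12290182530219 | 0.011 -0.06 281.728305812038 285.50284174111476 22mm px 55.7012734145178 |
```

View pics/w5c.png

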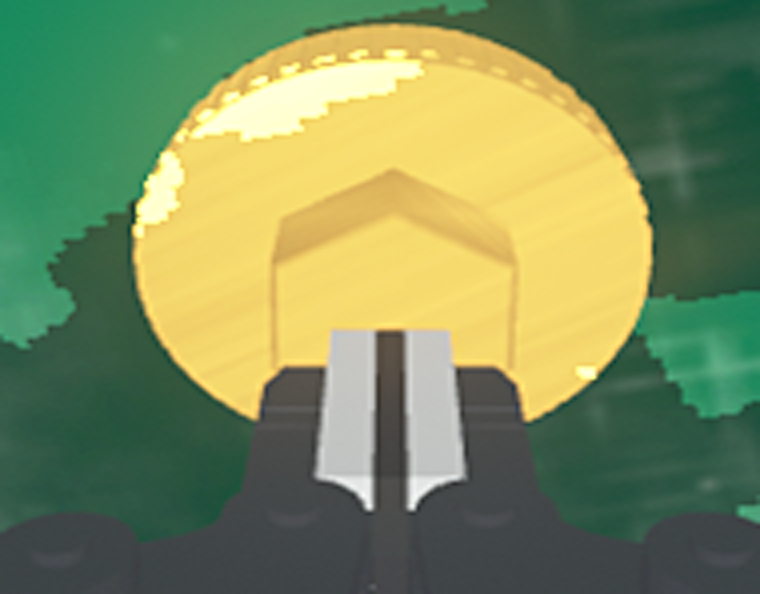

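The fingers shut to 0 mm without touching the hexagon: their tips show at row 265, over the hex, which hasn't moved. They seem to end well behind the stated TCP, so I'll check with the fixed cameras.

```bash
python3 - <<'E'
from h import *
s=manip.get_state()
for n in("scene","top"):
    im=eyes.get_image(n); cv2.imwrite(f"pics/{n}1.png",im); print(n,proj(cam(n),s['position']),proj(cam(n),s['position']+[0,0,.0187]),proj(cam(n),s['position']+[0,0,.043]))
im=cv2.imread("pics/scene1.png"); cv2.imwrite("pics/scene1c.png",cv2.resize(im[120:280,120:300],None,fx=4,fy=3.7,interpolation=cv2.INTER_CUBIC))
E
```

```text
scene [207.43276953 239.49091492] [206.40266341 230.95363222] [205.02529493 219.53831891]
top [232.68509988 258.94285018] [231.68094283 258.93338107] [230.30914461 258.92044515]
```

View pics/scene1.png

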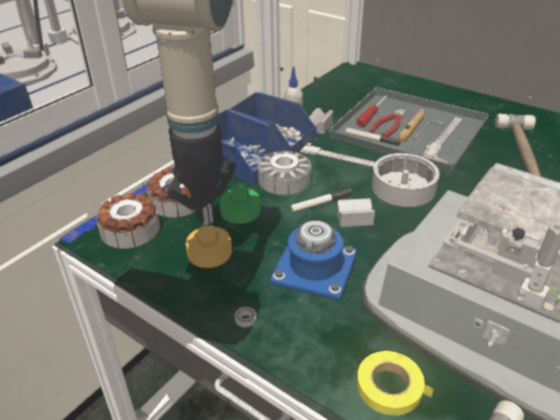

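View pics/scene1c.png

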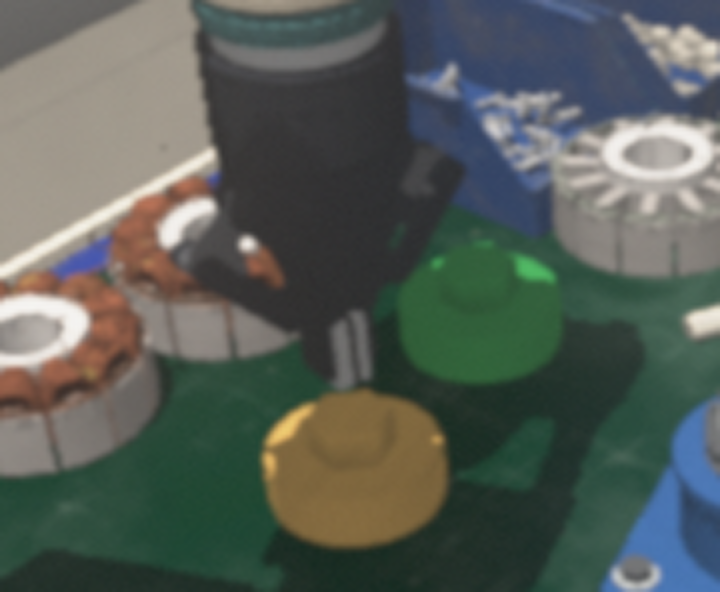

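The scene view agrees: the shut tips are at about (206,224), roughly 35 mm above the reported TCP. A gentle touch of the shut fingers on the hex top (z = 47.5 mm) will give the real offset.

Request:
servo_tool:
  increments:
    - {"slide":[0,0,0.004],"spin":0}
    - {"slide":[0,0,0.004],"spin":0}
    - {"slide":[0,0,0.001],"spin":0}
    - {"slide":[0,0,0.001],"spin":0}
    - {"slide":[0,0,0],"spin":0}

```text
clock: 5.4
position: [0.4664, 0.2554, 0.0194]
ee_rot: [-0.0, 0.779, 0.627, -0.0]
contact_force: [-0.7, 0.4, -0.3]
width: -0.0003
```

Request:
servo_tool:
  increments:
    - {"slide":[0,0,0.001],"spin":0}
    - {"slide":[0,0,0.001],"spin":0}
    - {"slide":[0,0,0.001],"spin":0}

```text
clock: 5.7
position: [0.4666, 0.2555, 0.0166]
ee_rot: [0.0, 0.779, 0.627, 0.0]
contact_force: [-0.2, -0.1, 0.6]
width: -0.0001
```

Request:
servo_tool:
  increments:
    - {"slide":[0,0,0.001],"spin":0}
    - {"slide":[0,0,0.001],"spin":0}
    - {"slide":[0,0,0.001],"spin":0}

```text
clock: 6.0
position: [0.4665, 0.2555, 0.0135]
ee_rot: [-0.0, 0.779, 0.627, 0.0]
contact_force: [-0.5, -0.4, 0.4]
width: 0.0001
```

```bash
python3 - <<'E'
from h import *
s=goto([.4672,.2558,.03]); im=eyes.get_image("scene"); cv2.imwrite("pics/scene2c.png",cv2.resize(im[180:280,150:270],None,fx=6,fy=6,interpolation=cv2.INTER_CUBIC))
E
```

```text
clock 6.0 pos [0.4665 0.2555 0.0135] F [-0.5 -0.4  0.4] M [ 0.02  0.02 -0.03] w 0.0001 q6 0.584 yaw of tool y -12.28 tilt z [ 0.e+00  1.e-04 -1.e+00]
tool delta [ 0.0005  0.0006 -0.0165]
```

View pics/scene2c.png

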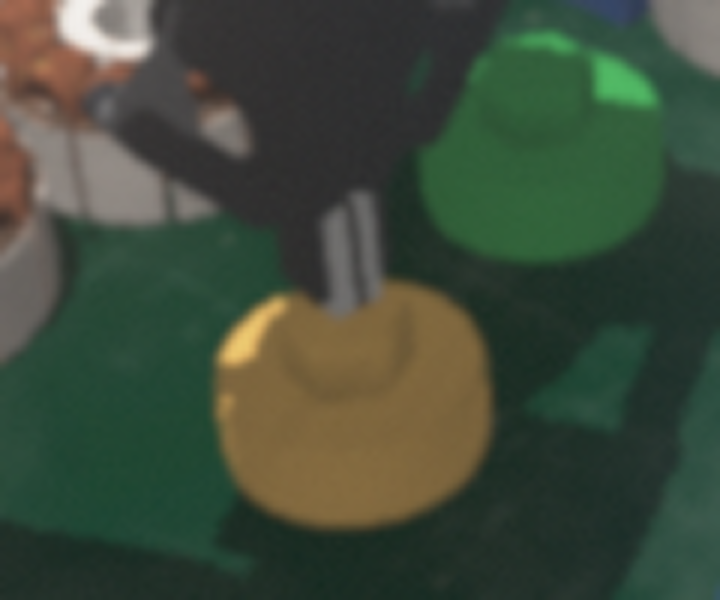

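The tips, around (207,232), are nearly on the hex top. I'll continue in 1 mm steps.

Request:
servo_tool:
  increments:
    - {"slide":[0,0,0.001],"spin":0}
    - {"slide":[0,0,0.001],"spin":0}
    - {"slide":[0,0,0.0005],"spin":0}

```text
clock: 6.35
position: [0.4665, 0.2555, 0.011]
ee_rot: [-0.0, 0.779, 0.627, -0.0]
contact_force: [0.4, 0.5, -0.0]
width: -0.0002
```

Request:
servo_tool:
  increments:
    - {"slide":[0,0,0.001],"spin":0}
    - {"slide":[0,0,0.001],"spin":0}
    - {"slide":[0,0,0],"spin":0}

```text
clock: 6.65
position: [0.4664, 0.2554, 0.009]
ee_rot: [-0.0, 0.779, 0.627, -0.0]
contact_force: [0.5, -0.3, 0.9]
width: 0.0002
```

Request:
servo_tool:
  increments:
    - {"slide":[0,0,0.001],"spin":0}
    - {"slide":[0,0,0.001],"spin":0}
    - {"slide":[0,0,0],"spin":0}

```text
clock: 6.95
position: [0.4666, 0.2555, 0.0088]
ee_rot: [0.0, 0.779, 0.627, 0.0]
contact_force: [-3.1, -1.4, 13.0]
width: 0.0004
```

```bash
python3 - <<'E'
from h import *
s=goto([.4672,.2558,.03])
im=eyes.get_image("wrist"); cv2.imwrite("pics/w6.png",im)
E
```

```text
clock 6.95 pos [0.4666 0.2555 0.0088] F [-3.1 -1.4 13. ] M [-0.21  0.51 -0.  ] w 0.0004 q6 0.584 yaw of tool y -12.28 tilt z [ 6.e-04  2.e-04 -1.e+00]
tool delta [ 0.0005  0.0005 -0.0212]
```

View pics/w6.png

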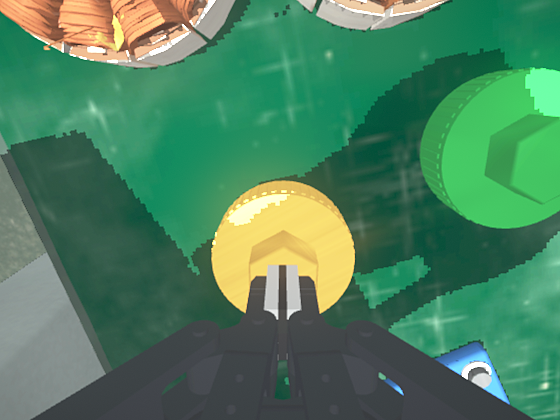

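Contact came at TCP z = 8.9 mm, so the shut tips are 38.6 mm behind the reported TCP, and the stiffness is about 7 N/mm. To put the tips at z of about 31 mm, TCP z must be about -7.5 mm.

Request:
servo_tool:
  increments:
    - {"slide":[0,0,-0.006],"spin":0}
    - {"slide":[0,0,0],"spin":0}
    - {"slide":[0,0,0],"spin":0}
    - {"slide":[0,0,0],"spin":0}
    - {"slide":[0,0,0],"spin":0}
    - {"slide":[0,0,0],"spin":0}
  hand: 1

```text
clock: 7.6
position: [0.4664, 0.2554, 0.0128]
ee_rot: [-0.0, 0.779, 0.627, -0.0]
contact_force: [-0.6, -0.3, 0.2]
width: 0.0849
```

Request:
servo_tool:
  increments:
    - {"slide":[0,0,0.005],"spin":0}
    - {"slide":[0,0,0.005],"spin":0}
    - {"slide":[0,0,0.005],"spin":0}
    - {"slide":[0,0,0.003],"spin":0}
    - {"slide":[0,0,0.002],"spin":0}
    - {"slide":[0,0,0],"spin":0}
    - {"slide":[0,0,0],"spin":0}

```text
clock: 8.3
position: [0.4666, 0.2555, -0.0069]
ee_rot: [-0.0, 0.779, 0.627, 0.0]
contact_force: [0.3, 0.0, 0.1]
width: 0.0852
```

```bash
python3 - <<'E'
from h import *
s=goto([.4672,.2558,-.0075])
im=eyes.get_image("wrist"); cv2.imwrite("pics/w7.png",im)
print(proj(cam("wrist",s),[s['position'][0],s['position'][1],.0475]))
E
```

```text
clock 8.3 pos [ 0.4666  0.2555 -0.0069] F [0.3 0.  0.1] M [-0.01 -0.04 -0.02] w 0.0852 q6 0.584 yaw of tool y -12.29 tilt z [ 1.e-04  1.e-04 -1.e+00]
tool delta [0.0004 0.0005 0.0006]
[281.78043629 301.3850448 ]
```

View pics/w7.png

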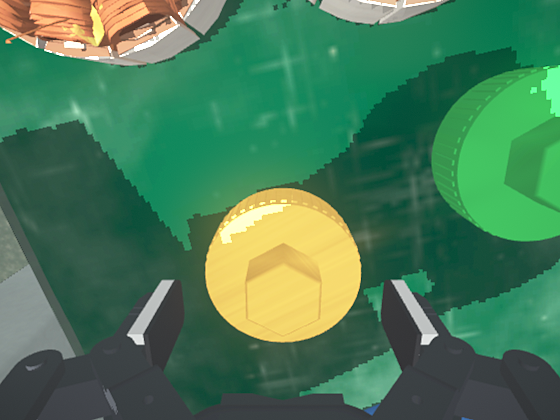

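The hex is centred near (283,298), between the open fingers and level with the pads. Closing now.

Request:
servo_tool:
  increments:
    - {"slide":[0.0007,0.0005,0],"spin":0}
    - {"slide":[0,0,0],"spin":0}
    - {"slide":[0,0,0],"spin":0}
    - {"slide":[0,0,0],"spin":0}
    - {"slide":[0,0,0],"spin":0}
    - {"slide":[0,0,0],"spin":0}
    - {"slide":[0,0,0],"spin":0}
    - {"slide":[0,0,0],"spin":0}
  hand: 0
  newtons: 50

```text
clock: 9.15
position: [0.4673, 0.2562, -0.0066]
ee_rot: [0.0, 0.779, 0.627, 0.0]
contact_force: [-0.6, 0.2, 5.6]
width: 0.0307
```

```bash
python3 - <<'E'
from h import *
s=goto([.4672,.2558,-.0075])
im=eyes.get_image("wrist"); cv2.imwrite("pics/w8.png",im)
E
```

```text
clock 9.15 pos [ 0.4673  0.2562 -0.0066] F [-0.6  0.2  5.6] M [ 0.08  0.18 -0.04] w 0.0307 q6 0.585 yaw of tool y -12.29 tilt z [ 5.e-04  4.e-04 -1.e+00]
tool delta [-0.0004 -0.0001  0.0009]
```

View pics/w8.png

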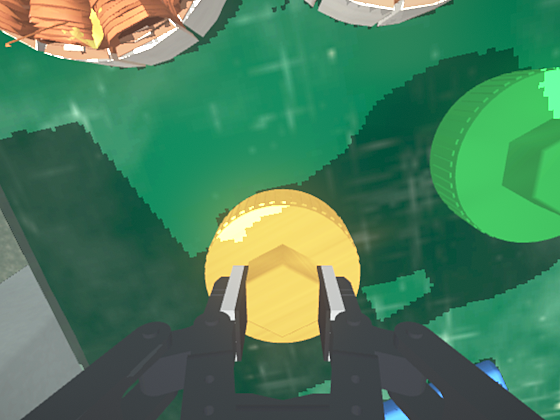

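Gripped, at 30.7 mm opening. Lifting and then checking.

Request:
servo_tool:
  increments:
    - {"slide":[0,0,-0.005],"spin":0}
    - {"slide":[0,0,-0.03],"spin":0}
    - {"slide":[0,0,-0.035],"spin":0}
    - {"slide":[0,0,-0.035],"spin":0}
    - {"slide":[0,0,-0.02],"spin":0}
    - {"slide":[0,0,0],"spin":0}

```text
clock: 9.8
position: [0.4691, 0.2567, 0.1206]
ee_rot: [0.001, 0.779, 0.627, 0.003]
contact_force: [0.8, -0.6, -2.8]
width: 0.0312
```

Request:
servo_tool:
  increments:
    - {"slide":[-0.02,0.009,0],"spin":0}
    - {"slide":[-0.035,0.0168,0],"spin":0}
    - {"slide":[-0.035,0.0168,0],"spin":0}
    - {"slide":[-0.035,0.0168,0],"spin":0}
    - {"slide":[-0.035,0.0168,0],"spin":0}
    - {"slide":[-0.035,0.0168,0],"spin":0}
    - {"slide":[-0.03,0.014,0],"spin":0}
    - {"slide":[0,0,0],"spin":0}

```text
clock: 10.6
position: [0.5238, 0.0093, 0.1159]
ee_rot: [0.0, 0.78, 0.626, -0.002]
contact_force: [0.2, -0.1, -3.4]
width: 0.0306
```

Request:
servo_tool:
  increments:
    - {"slide":[0,0,0],"spin":0}
    - {"slide":[0,0,0],"spin":0}

```text
clock: 10.8
position: [0.5225, 0.0142, 0.1167]
ee_rot: [-0.001, 0.779, 0.627, -0.001]
contact_force: [0.1, 0.7, -3.3]
width: 0.0309
```

```bash
python3 - <<'E'
from h import *
s=goto([.524,.0137,.118])
im=eyes.get_image("wrist"); cv2.imwrite("pics/w9.png",im)
im=eyes.get_image("scene"); cv2.imwrite("pics/scene3.png",im)
E
```

```text
clock 10.8 pos [0.5225 0.0142 0.1167] F [ 0.1  0.7 -3.3] M [ 0.03  0.04 -0.04] w 0.0309 q6 0.107 yaw of tool y -12.27 tilt z [-0.003  0.001 -1.   ]
tool delta [-0.0002  0.0015 -0.0013]
```

View pics/w9.png

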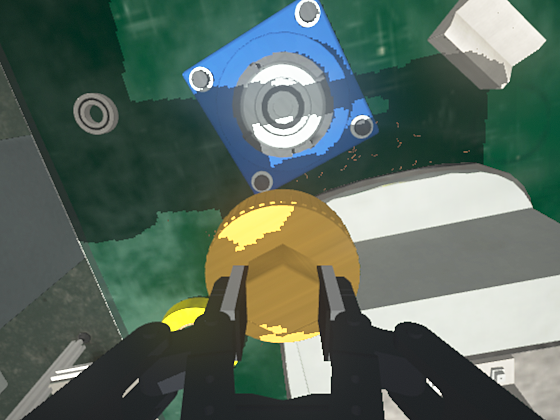

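View pics/scene3.png

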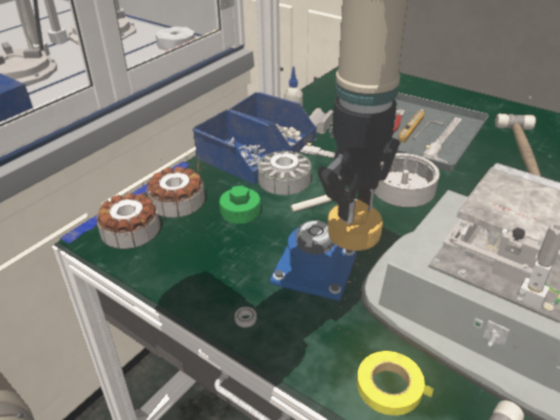

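The cap is held (about 3.3 N), and the neck is fully visible, centred near (283,106). I'll measure it here.

```bash
python3 - <<'E'
from h import *
im=cv2.imread("pics/w9.png"); cv2.imwrite("pics/w9c.png",cv2.resize(im[40:170,220:350],None,fx=4.5,fy=4.5,interpolation=cv2.INTER_CUBIC))
for _ in range(3): s=manip.get_state(); print(s['position'])
c=cam("wrist",s)
sc=[(307,12),(202,79),(361,127),(262,182)]
P=np.array([ray(c,p,.014) for p in sc]); print(P.mean(0),[np.hypot(*(P[a]-P[b])[:2]) for a,b in((0,3),(1,2),(0,1),(1,3))])
print("nose",ray(c,(283,106),.082))
E
```

```text
[0.52304665 0.01453553 0.1174121 ]
[0.52304665 0.01453553 0.1174121 ]
[0.52304665 0.01453553 0.1174121 ]
[0.5395642  0.08740623 0.014     ] [np.float64(0.13060490924381957), np.float64(0.12889765507137768), np.float64(0.09103085472879241), np.float64(0.09205815654075308)]
nose [0.53964506 0.08803963 0.082     ]
```

View pics/w9c.png

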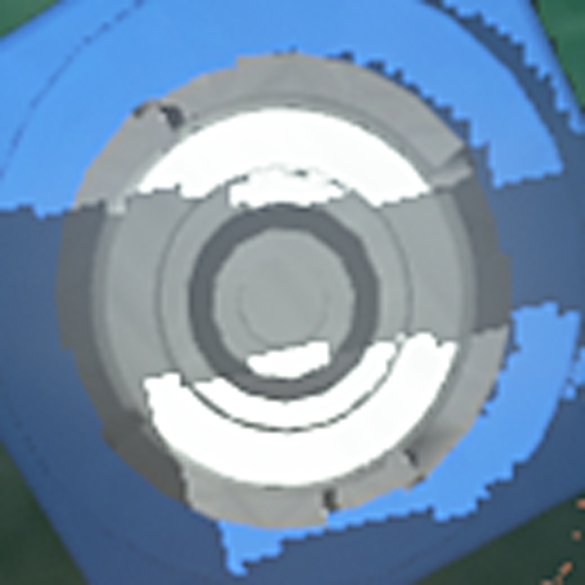

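```bash
python3 - <<'E'
from h import *
c=eyes.calibration("wrist"); H=np.linalg.inv(c['hand_eye'])
def pt(x,y,h):
    q=H@[x,y,h,1]; return round(c['cx']+c['fx']*q[0]/q[2],1),round(c['cy']+c['fy']*q[1]/q[2],1)
print("bottom skirt-top edge",pt(-.037,0,-.0341),"top",pt(.037,0,-.0341),"L/R",pt(0,-.037,-.0341),pt(0,.037,-.0341))
print("top rim",pt(.037,0,-.0066),"hex verts +x/-x",pt(.01848,0,-.0541),pt(-.01848,0,-.0541),"hexbase",pt(.01848,0,-.0341))
for dx in(.001,):print("per mm",pt(-.036,0,-.0341),pt(.01948,0,-.0341))
im=cv2.imread("pics/w9.png"); cv2.imwrite("pics/w9d.png",cv2.resize(im[180:350,195:370],None,fx=4,fy=3.5,interpolation=cv2.INTER_CUBIC))
E
```

```text
bottom skirt-top edge (np.float64(281.9), np.float64(341.3)) top (np.float64(281.7), np.float64(202.9)) L/R (np.float64(204.0), np.float64(277.2)) (np.float64(359.6), np.float64(277.1))
top rim (np.float64(281.8), np.float64(186.8)) hex verts +x/-x (np.float64(281.7), np.float64(261.6)) (np.float64(281.8), np.float64(337.4)) hexbase (np.float64(281.8), np.float64(241.5))
per mm (np.float64(281.9), np.float64(339.7)) (np.float64(281.8), np.float64(239.4))
```

View pics/w9d.png

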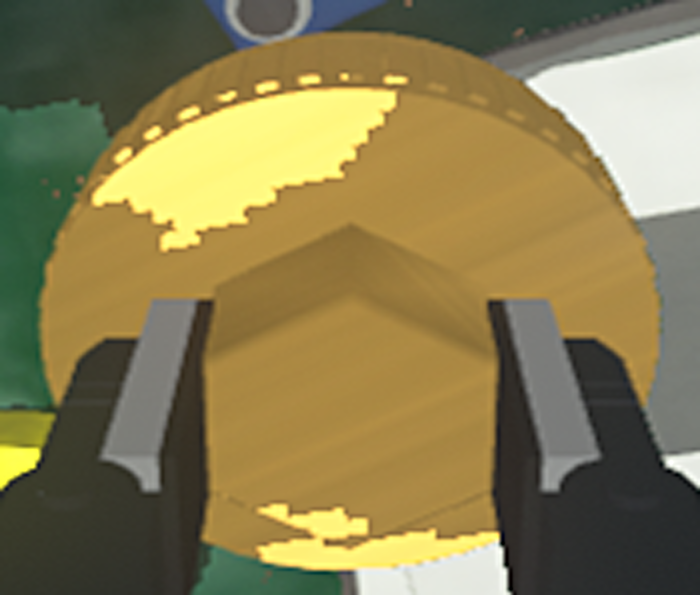

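Cap centre in the tool frame is about (-0.6, +0.4) mm, and the neck is at (0.5396, 0.0876). That is consistent across the wrist nose, the screws and the top view to about 1 mm. Moving over it and descending to just above the nose.

Request:
servo_tool:
  increments:
    - {"slide":[0.02,0,0],"spin":0}
    - {"slide":[0.03,0,0],"spin":0}
    - {"slide":[0.02,0,0],"spin":0}
    - {"slide":[0.0056,0.0002,0],"spin":0}
    - {"slide":[0,0,0.01],"spin":0}
    - {"slide":[0,0,0.01],"spin":0}
    - {"slide":[0,0,0.005],"spin":0}
    - {"slide":[0,0,0],"spin":0}

```text
clock: 11.7
position: [0.5388, 0.0864, 0.0916]
ee_rot: [-0.001, 0.779, 0.627, -0.001]
contact_force: [-0.5, -1.1, -1.9]
width: 0.0306
```

Request:
servo_tool:
  increments:
    - {"slide":[0,0,0],"spin":0}
    - {"slide":[0,0,0],"spin":0}

```text
clock: 11.9
position: [0.5405, 0.0868, 0.0934]
ee_rot: [0.0, 0.779, 0.627, 0.0]
contact_force: [0.0, 0.0, -3.2]
width: 0.0309
```

```bash
python3 - <<'E'
from h import *
A=[]
for _ in range(3):
    im=eyes.get_image("scene"); s=manip.get_state(); A.append(s['position'])
print(np.array(A)); goto([.5393,.0883,.0669]); print(np.array([.5393,.0883,.0669])-np.mean(A,0))
cv2.imwrite("pics/scene4.png",cv2.resize(im[160:310,240:400],None,fx=4,fy=4,interpolation=cv2.INTER_CUBIC))
im=eyes.get_image("top");cv2.imwrite("pics/top4.png",im)
E
```

```text
[[0.54051869 0.08691249 0.09343219]
 [0.5404814  0.08698903 0.09347722]
 [0.54044885 0.0870612  0.09347347]]
clock 12.05 pos [0.5404 0.0871 0.0935] F [-0.1  0.9 -2.4] M [ 0.06 -0.01  0.  ] w 0.031 q6 0.247 yaw of tool y -12.3 tilt z [ 8.e-04  1.e-04 -1.e+00]
tool delta [ 0.001  -0.0014  0.0266]
[-0.00118298  0.00131242 -0.02656096]
```

View pics/scene4.png

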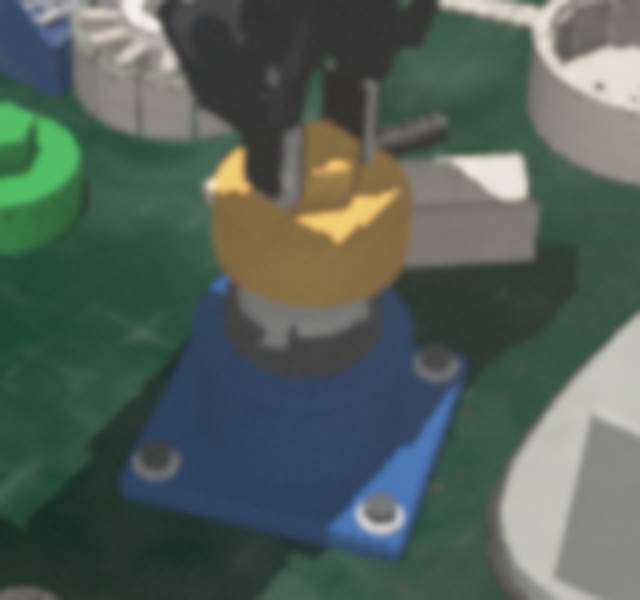

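The cap hangs level just above the neck. A small lateral correction, then down in small steps.

Request:
servo_tool:
  increments:
    - {"slide":[0.0009,-0.0012,0],"spin":0}
    - {"slide":[0,0,0.005],"spin":0}
    - {"slide":[0,0,0.005],"spin":0}
    - {"slide":[0,0,0.003],"spin":0}
    - {"slide":[0,0,0],"spin":0}
    - {"slide":[0,0,0],"spin":0}
    - {"slide":[0,0,0],"spin":0}

```text
clock: 12.8
position: [0.5394, 0.0884, 0.0802]
ee_rot: [0.0, 0.779, 0.627, 0.0]
contact_force: [1.1, 1.0, -2.5]
width: 0.0309
```

```bash
python3 - <<'E'
from h import *
A=[]
for _ in range(3):
    im=eyes.get_image("scene"); s=manip.get_state(); A.append(s['position'])
goto([.5393,.0883,.0669]); print(np.mean(A,0),np.array([.5393,.0883,.0669])-np.mean(A,0))
cv2.imwrite("pics/scene5.png",cv2.resize(im[160:310,240:400],None,fx=4,fy=4,interpolation=cv2.INTER_CUBIC))
im=eyes.get_image("wrist");cv2.imwrite("pics/w10.png",im)
E
```

```text
clock 12.95 pos [0.5393 0.0884 0.0803] F [ 0.3 -0.5 -3.4] M [-0.03 -0.05 -0.02] w 0.0306 q6 0.249 yaw of tool y -12.29 tilt z [ 4.e-04  1.e-04 -1.e+00]
tool delta [-0.0001 -0.      0.0134]
[0.53932565 0.08838463 0.08026388] [-2.56461680e-05 -8.46327609e-05 -1.33638813e-02]
```

View pics/scene5.png

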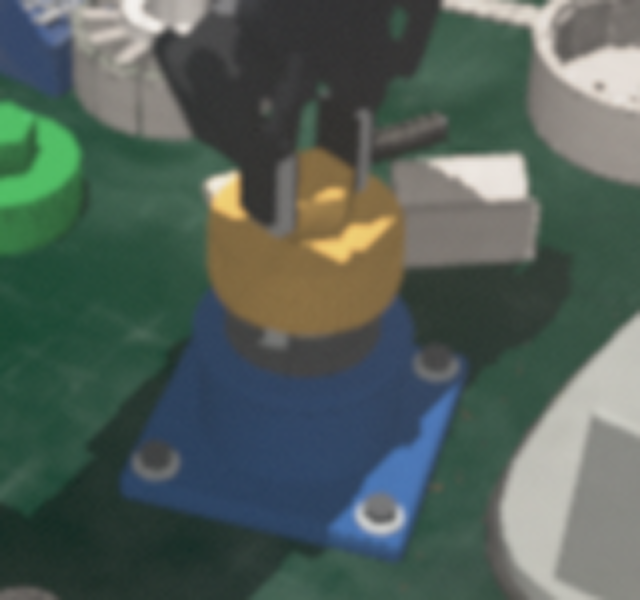

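View pics/w10.png

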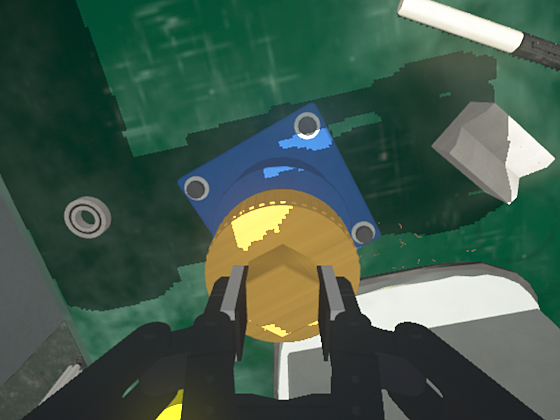

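The cap is over the neck, and the screws at (198,188) and (364,233) lie symmetric about it. Descending in fine steps and watching the force (free hang is about -3 N).

Request:
servo_tool:
  increments:
    - {"slide":[0,0,0.002],"spin":0}
    - {"slide":[0,0,0.002],"spin":0}
    - {"slide":[0,0,0.002],"spin":0}
    - {"slide":[0,0,0.001],"spin":0}
    - {"slide":[0,0,0.001],"spin":0}
    - {"slide":[0,0,0],"spin":0}

```text
clock: 13.6
position: [0.539, 0.0884, 0.0719]
ee_rot: [-0.0, 0.779, 0.627, -0.0]
contact_force: [-0.1, -0.2, -2.4]
width: 0.0308
```

Request:
servo_tool:
  increments:
    - {"slide":[0,0,0.001],"spin":0}
    - {"slide":[0,0,0.001],"spin":0}
    - {"slide":[0,0,0],"spin":0}

```text
clock: 13.9
position: [0.5394, 0.0884, 0.0703]
ee_rot: [0.0, 0.779, 0.627, 0.0]
contact_force: [-0.9, 0.4, -1.0]
width: 0.0307
```

Request:
servo_tool:
  increments:
    - {"slide":[0,0,0.001],"spin":0}
    - {"slide":[0,0,0.001],"spin":0}
    - {"slide":[0,0,0],"spin":0}

```text
clock: 14.2
position: [0.5397, 0.0886, 0.0693]
ee_rot: [0.0, 0.779, 0.627, 0.001]
contact_force: [-1.2, 0.6, 5.7]
width: 0.0308
```

Contact at about z = 70 mm with a light +6 N. Now turning back (spin negative is counter-clockwise from above) in small portions.

Request:
servo_tool:
  increments:
    - {"slide":[0,0,0],"spin":-3}
    - {"slide":[0,0,0],"spin":-3}
    - {"slide":[0,0,0],"spin":-3}
    - {"slide":[0,0,0],"spin":0}

```text
clock: 14.6
position: [0.5398, 0.0895, 0.0704]
ee_rot: [0.0, 0.727, 0.687, 0.002]
contact_force: [-3.0, 2.0, 11.9]
width: 0.0311
```

```bash
python3 - <<'E'
from h import *
goto([.5393,.0883,.0669])
E
```

```text
clock 14.6 pos [0.5398 0.0895 0.0704] F [-3.   2.  11.9] M [0.31 0.73 0.07] w 0.0311 q6 0.091 yaw of tool y -3.26 tilt z [ 0.0023  0.002  -1.    ]
tool delta [-0.0012 -0.0004  0.0035]
```

The vertical force has gone one-sided: the moment puts the contact on the -x/+y side, and the lateral push is (-3,+2) N. The cap is probably about 1 mm off-centre, so I'll ease up, shift with the push, and look again.

Request:
servo_tool:
  increments:
    - {"slide":[0,0,-0.003],"spin":0}
    - {"slide":[0,0,0],"spin":0}
    - {"slide":[0,0,0],"spin":0}

```text
clock: 14.9
position: [0.5395, 0.0884, 0.0711]
ee_rot: [0.0, 0.727, 0.687, 0.0]
contact_force: [0.8, 0.0, 1.5]
width: 0.0306
```

```bash
python3 - <<'E'
from h import *
goto([.5393,.0883,.0669])
im=eyes.get_image("scene");cv2.imwrite("pics/scene6.png",cv2.resize(im[160:310,240:400],None,fx=4,fy=4,interpolation=cv2.INTER_CUBIC))
A=[]
for _ in range(3):
    im=eyes.get_image("wrist"); s=manip.get_state();A.append(np.r_[s['position'],s['contact_force'],s['moment']])
print(np.mean(A,0).round(4))
cv2.imwrite("pics/w11.png",im)
E
```

```text
clock 14.9 pos [0.5395 0.0884 0.0711] F [0.8 0.  1.5] M [ 0.04 -0.03 -0.02] w 0.0306 q6 0.092 yaw of tool y -3.29 tilt z [ 7.e-04  1.e-04 -1.e+00]
tool delta [-0.0001 -0.0002  0.0042]
[ 0.5395  0.0884  0.0711  0.4553  0.3633  0.646   0.0445 -0.0248  0.0069]
```

View pics/scene6.png

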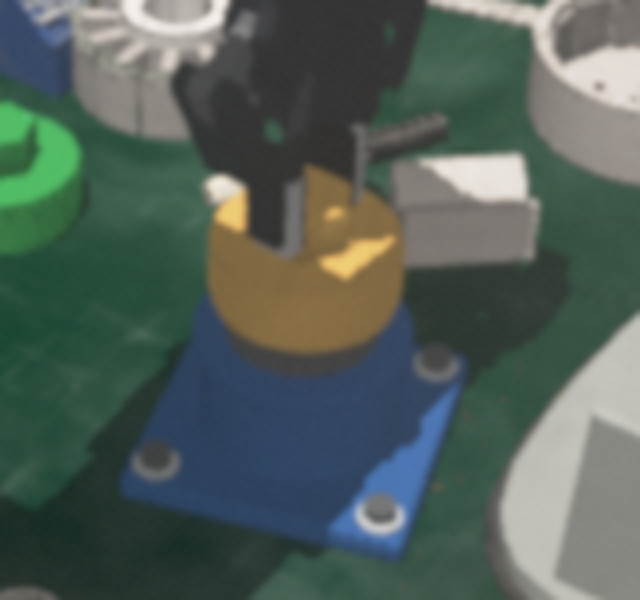

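View pics/w11.png

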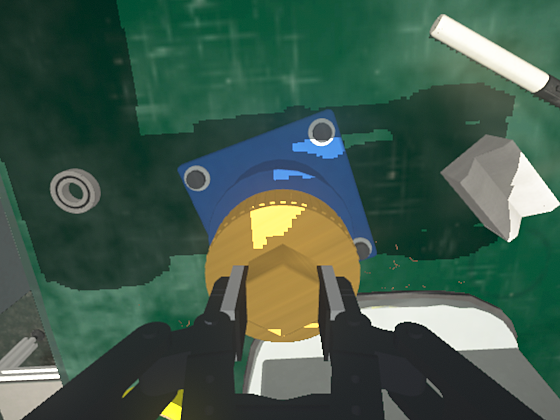

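The cap is level and still rests lightly (about 3.5 N). I'll raise it a little, shift 1 mm along the push direction and set down again, judging by the moment.

Request:
servo_tool:
  increments:
    - {"slide":[0,0,-0.002],"spin":0}
    - {"slide":[0.0009,-0.001,0],"spin":0}
    - {"slide":[0,0,0.001],"spin":0}
    - {"slide":[0,0,0.001],"spin":0}
    - {"slide":[0,0,0.001],"spin":0}
    - {"slide":[0,0,0],"spin":0}
    - {"slide":[0,0,0],"spin":0}

```text
clock: 15.8
position: [0.5378, 0.0895, 0.0708]
ee_rot: [-0.0, 0.727, 0.687, -0.0]
contact_force: [-2.5, 0.7, 5.2]
width: 0.0307
```

```bash
cat >> h.py <<'E'
def avg(n=4):
    A=[]
    for _ in range(n):
        eyes.get_image("top"); s=manip.get_state();A.append(np.r_[s['position'],s['contact_force'],s['moment']])
    a=np.mean(A,0); print("t",s['clock'],"P",a[:3].round(4),"F",a[3:6].round(1),"M",a[6:].round(2),"w",round(s['width'],4))
E
python3 - <<'E'
from h import *
goto([.5393,.0883,.0669]); avg()
E
```

```text
clock 15.8 pos [0.5378 0.0895 0.0708] F [-2.5  0.7  5.2] M [ 0.01  0.5  -0.06] w 0.0307 q6 0.094 yaw of tool y -3.28 tilt z [-3.e-04  2.e-04 -1.e+00]
tool delta [-0.0011  0.0016  0.0039]
t 16.0 P [0.5378 0.0895 0.0708] F [-3.2  0.5  5.6] M [ 0.03  0.49 -0.04] w 0.0308
```

```bash
python3 - <<'E'
from h import *
im=eyes.get_image("scene"); cv2.imwrite("pics/scene7f.png",im)
cv2.imwrite("pics/scene7.png",cv2.resize(im[190:270,280:360],None,fx=7,fy=7,interpolation=cv2.INTER_CUBIC))
c=cam("scene"); print(c[1][:,0])
hsv=cv2.cvtColor(im,cv2.COLOR_BGR2HSV)
mb=cv2.inRange(hsv,(10,80,40),(28,255,255)); mu=cv2.inRange(hsv,(100,100,30),(125,255,255)); 
for r in range(218,262,3):
    a=np.where(mb[r,280:360])[0]+280; b=np.where(mu[r,260:370])[0]+260
    print(r,(a.min(),a.max(),(a.min()+a.max())/2,len(a)) if len(a) else None,(b.min(),b.max(),(b.min()+b.max())/2) if len(b) else None)
def edge(cx,cy,r,z):
    # silhouette left/right px of a horizontal circle
    t=np.linspace(0,2*np.pi,720); p=np.array([proj(c,[cx+r*np.cos(u),cy+r*np.sin(u),z]) for u in t]); return p[p[:,0].argmin()],p[p[:,0].argmax()]
print("cap skirt mid",edge(.5378,.0895,.037,.09),edge(.5396,.0876,.037,.09))
print("body",edge(.5396,.0876,.044,.04),edge(.5396,.0876,.044,.055))
E
```

```text
[ 0.59624476 -0.80264142 -0.01609132]
218 (np.int64(291), np.int64(338), np.float64(314.5), 34) None
221 (np.int64(291), np.int64(339), np.float64(315.0), 37) None
224 (np.int64(291), np.int64(339), np.float64(315.0), 44) None
227 (np.int64(291), np.int64(339), np.float64(315.0), 49) None
230 (np.int64(291), np.int64(339), np.float64(315.0), 49) None
233 (np.int64(291), np.int64(338), np.float64(314.5), 48) None
236 (np.int64(293), np.int64(337), np.float64(315.0), 45) (np.int64(290), np.int64(290), np.float64(290.0))
239 (np.int64(294), np.int64(335), np.float64(314.5), 42) (np.int64(289), np.int64(341), np.float64(315.0))
242 (np.int64(297), np.int64(333), np.float64(315.0), 37) (np.int64(288), np.int64(342), np.float64(315.0))
245 (np.int64(301), np.int64(330), np.float64(315.5), 30) (np.int64(287), np.int64(342), np.float64(314.5))
248 (np.int64(311), np.int64(320), np.float64(315.5), 10) (np.int64(286), np.int64(342), np.float64(314.0))
251 None (np.int64(284), np.int64(341), np.float64(312.5))
254 None (np.int64(283), np.int64(355), np.float64(319.0))
257 None (np.int64(281), np.int64(354), np.float64(317.5))
260 None (np.int64(279), np.int64(353), np.float64(316.0))
cap skirt mid (array([290.29573013, 226.06464931]), array([338.0562974 , 227.21885899])) (array([291.96172972, 225.91678169]), array([339.71776289, 227.06996185]))
body (array([287.56640911, 250.09519781]), array([342.4168437 , 251.55614145])) (array([287.53565876, 243.058693  ]), array([342.95833541, 244.49493288]))
```

View pics/scene7.png

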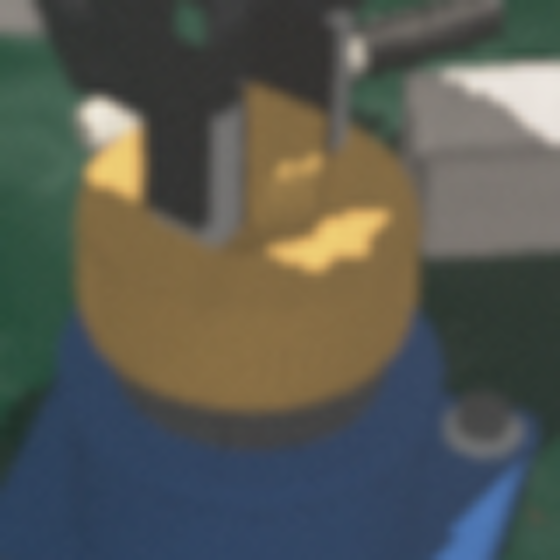

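The moment is evidently taken at the flange, so the lateral forces are only arm compliance. The touch test on the flat hex top showed the same pattern, so they say nothing about centring. I'll use the scene image to get the rim height.

```bash
python3 - <<'E'
from h import *
c=cam("scene")
def circ(cx,cy,r,z):
    t=np.linspace(0,2*np.pi,720); p=np.array([proj(c,[cx+r*np.cos(u),cy+r*np.sin(u),z]) for u in t]); return p[p[:,1].argmax()].round(1),p[:,0].min().round(1),p[:,0].max().round(1)
for z in(.066,.0735,.0775,.080): print(z,circ(.5388,.0886,.037,z))
print("neck bottom at seat r31",circ(.5396,.0876,.031,.06))
im=cv2.imread("pics/scene7f.png"); hsv=cv2.cvtColor(im,cv2.COLOR_BGR2HSV)
for r in range(238,262): print(r,im[r,315],hsv[r,315])
E
```

```text
0.066 (array([315.6, 253.6]), np.float64(291.1), np.float64(338.1))
0.0735 (array([315.7, 249.9]), np.float64(291.1), np.float64(338.3))
0.0775 (array([315.8, 247.9]), np.float64(291.1), np.float64(338.5))
0.08 (array([315.8, 246.7]), np.float64(291.1), np.float64(338.6))
neck bottom at seat r31 (array([316.1, 253.8]), np.float64(295.7), np.float64(334.9))
238 [ 69 112 138] [ 19 128 138]
239 [ 69 111 137] [ 19 127 137]
240 [ 70 112 138] [ 19 126 138]
241 [ 69 110 137] [ 18 127 137]
242 [ 68 110 136] [ 19 128 136]
243 [ 70 112 138] [ 19 126 138]
244 [ 69 110 137] [ 18 127 137]
245 [ 69 111 137] [ 19 127 137]
246 [ 68 109 134] [ 19 126 134]
247 [ 68 105 129] [ 18 121 129]
248 [ 68  93 109] [ 18  96 109]
249 [68 77 83] [18 46 83]
250 [68 68 69] [ 0  4 69]
251 [67 68 68] [30  4 68]
252 [68 67 68] [150   4  68]
253 [72 67 65] [111  25  72]
254 [85 68 59] [110  78  85]
255 [95 68 53] [109 113  95]
256 [97 69 51] [108 121  97]
257 [97 69 51] [108 121  97]
258 [97 69 51] [108 121  97]
259 [99 70 51] [108 124  99]
260 [101  71  51] [108 126 101]
261 [101  71  51] [108 126 101]
```

The rim is at row ~248.4, so about 77 mm, which is the dogs' height (17.5 mm over the seat). The cap is sitting on the dogs and I keep turning back, as the task describes. Re-centring to a compromise of the scene and wrist measurements first.

Request:
servo_tool:
  increments:
    - {"slide":[0,0,-0.0015],"spin":0}
    - {"slide":[-0.0008,0.001,0],"spin":0}
    - {"slide":[0,0,0.0015],"spin":0}
    - {"slide":[0,0,0],"spin":-3}
    - {"slide":[0,0,0],"spin":-3}
    - {"slide":[0,0,0],"spin":-3}
    - {"slide":[0,0,0],"spin":0}

```text
clock: 16.75
position: [0.54, 0.0886, 0.0702]
ee_rot: [0.0, 0.671, 0.741, 0.001]
contact_force: [0.3, -0.3, -2.8]
width: 0.0309
```

```bash
python3 - <<'E'
from h import *
goto([.5388,.0886,.0669]); avg(2)
E
```

```text
clock 16.75 pos [0.54   0.0886 0.0702] F [ 0.3 -0.3 -2.8] M [ 0.04 -0.01 -0.05] w 0.0309 q6 -0.064 yaw of tool y 5.7 tilt z [ 1.5e-03  3.0e-04 -1.0e+00]
tool delta [ 0.0001 -0.0012  0.0033]
t 16.85 P [0.5391 0.0883 0.0697] F [ 0.7 -0.2 -2.8] M [ 0.03  0.01 -0.01] w 0.0308
```

The force has returned to free hang, so the cap has left the dogs. Following down to the crests (expect about 66.9 mm).

Request:
servo_tool:
  increments:
    - {"slide":[0,0,0.001],"spin":0}
    - {"slide":[0,0,0.001],"spin":0}
    - {"slide":[0,0,0.0005],"spin":0}
    - {"slide":[0,0,0],"spin":0}

```text
clock: 17.25
position: [0.5389, 0.0883, 0.0675]
ee_rot: [-0.0, 0.671, 0.741, -0.0]
contact_force: [-1.0, 0.7, -2.3]
width: 0.0307
```

Request:
servo_tool:
  increments:
    - {"slide":[0,0,0.0005],"spin":0}
    - {"slide":[0,0,0.0005],"spin":0}
    - {"slide":[0,0,0],"spin":0}

```text
clock: 17.55
position: [0.539, 0.0884, 0.0672]
ee_rot: [0.0, 0.671, 0.741, -0.0]
contact_force: [-1.9, -0.5, 3.8]
width: 0.0311
```

Contact at 67.2 mm, i.e. on the crests. Turning back with light pressure.

Request:
servo_tool:
  increments:
    - {"slide":[0,0,0],"spin":-3}
    - {"slide":[0,0,0],"spin":-3}
    - {"slide":[0,0,0],"spin":-3}
    - {"slide":[0,0,0],"spin":-3}

```text
clock: 17.95
position: [0.5397, 0.0891, 0.0672]
ee_rot: [0.0, 0.589, 0.808, 0.001]
contact_force: [-1.7, 1.8, 4.2]
width: 0.0309
```

Request:
servo_tool:
  increments:
    - {"slide":[0,0,0],"spin":-3}
    - {"slide":[0,0,0],"spin":-3}
    - {"slide":[0,0,0],"spin":-3}
    - {"slide":[0,0,0],"spin":-3}

```text
clock: 18.35
position: [0.5397, 0.0891, 0.0672]
ee_rot: [0.0, 0.502, 0.865, 0.001]
contact_force: [-1.3, 0.6, 3.7]
width: 0.0311
```

Request:
servo_tool:
  increments:
    - {"slide":[0,0,0],"spin":-3}
    - {"slide":[0,0,0],"spin":-3}
    - {"slide":[0,0,0],"spin":-3}
    - {"slide":[0,0,0],"spin":-3}

```text
clock: 18.75
position: [0.5397, 0.0891, 0.0672]
ee_rot: [0.0, 0.408, 0.913, 0.001]
contact_force: [-1.2, 0.0, 3.2]
width: 0.031
```

Request:
servo_tool:
  increments:
    - {"slide":[0,0,0],"spin":-3}
    - {"slide":[0,0,0],"spin":-3}
    - {"slide":[0,0,0],"spin":-3}

```text
clock: 19.05
position: [0.5395, 0.089, 0.0672]
ee_rot: [0.0, 0.335, 0.942, 0.001]
contact_force: [-0.8, 0.6, 4.2]
width: 0.0309
```

Request:
servo_tool:
  increments:
    - {"slide":[0,0,0],"spin":-3}
    - {"slide":[0,0,0],"spin":-3}
    - {"slide":[0,0,0],"spin":-3}

```text
clock: 19.35
position: [0.5395, 0.089, 0.0672]
ee_rot: [0.0, 0.261, 0.965, 0.001]
contact_force: [-1.7, 0.7, 3.6]
width: 0.0308
```

Request:
servo_tool:
  increments:
    - {"slide":[0,0,0],"spin":-3}
    - {"slide":[0,0,0],"spin":-3}
    - {"slide":[0,0,0],"spin":-3}

```text
clock: 19.65
position: [0.5391, 0.0892, 0.0666]
ee_rot: [-0.0, 0.184, 0.983, 0.001]
contact_force: [-0.7, 0.3, -2.3]
width: 0.0301
```

The force fell to free hang, so the lugs are over the starts. Following down gently (expect about 59.7 mm).

Request:
servo_tool:
  increments:
    - {"slide":[0,0,0],"spin":-1}
    - {"slide":[0,0,0.001],"spin":0}
    - {"slide":[0,0,0.001],"spin":0}
    - {"slide":[0,0,0.001],"spin":0}

```text
clock: 20.05
position: [0.5392, 0.0884, 0.0633]
ee_rot: [-0.0, 0.176, 0.984, 0.0]
contact_force: [0.2, 0.1, -2.5]
width: 0.0307
```

Request:
servo_tool:
  increments:
    - {"slide":[0,0,0.001],"spin":0}
    - {"slide":[0,0,0.001],"spin":0}
    - {"slide":[0,0,0],"spin":0}

```text
clock: 20.35
position: [0.5391, 0.0885, 0.0614]
ee_rot: [-0.0, 0.176, 0.984, 0.0]
contact_force: [0.4, 0.3, -2.9]
width: 0.0308
```

```bash
python3 - <<'E'
from h import *
goto([.5393,.0887,.0597]); avg(2)
E
```

```text
clock 20.35 pos [0.5391 0.0885 0.0614] F [ 0.4  0.3 -2.9] M [-0.01  0.    0.03] w 0.0308 q6 -1.181 yaw of tool y 69.71 tilt z [-3.e-04  0.e+00 -1.e+00]
tool delta [-0.0002  0.0003  0.0017]
t 20.45 P [0.5391 0.0885 0.0615] F [-0.2  0.  -2.3] M [0.01 0.03 0.03] w 0.0306
```

Already well below crest level and free. Continuing to the start floor.

Request:
servo_tool:
  increments:
    - {"slide":[0,0,0.001],"spin":0}
    - {"slide":[0,0,0.0005],"spin":0}
    - {"slide":[0,0,0],"spin":0}

```text
clock: 20.75
position: [0.5391, 0.0885, 0.06]
ee_rot: [-0.0, 0.176, 0.984, 0.0]
contact_force: [-0.1, 0.0, -3.0]
width: 0.0309
```

Request:
servo_tool:
  increments:
    - {"slide":[0,0,0.0005],"spin":0}
    - {"slide":[0,0,0.0005],"spin":0}
    - {"slide":[0,0,0],"spin":0}

```text
clock: 21.05
position: [0.5393, 0.0885, 0.0596]
ee_rot: [0.0, 0.176, 0.984, 0.0]
contact_force: [-1.5, 0.7, 1.7]
width: 0.0307
```

```bash
python3 - <<'E'
from h import *
avg(2); im=eyes.get_image("scene"); cv2.imwrite("pics/scene8.png",cv2.resize(im[190:270,280:360],None,fx=7,fy=7,interpolation=cv2.INTER_CUBIC))
hsv=cv2.cvtColor(im,cv2.COLOR_BGR2HSV); print(hsv[246:260,315].tolist())
E
```

```text
t 21.15 P [0.5393 0.0885 0.0596] F [-1.1  0.1  2.9] M [-0.06  0.24  0.  ] w 0.0307
[[19, 128, 134], [18, 126, 136], [19, 125, 135], [18, 126, 136], [19, 128, 134], [18, 126, 134], [18, 118, 127], [16, 79, 103], [114, 42, 84], [109, 110, 95], [108, 122, 96], [108, 121, 97], [108, 124, 97], [108, 124, 99]]
```

View pics/scene8.png

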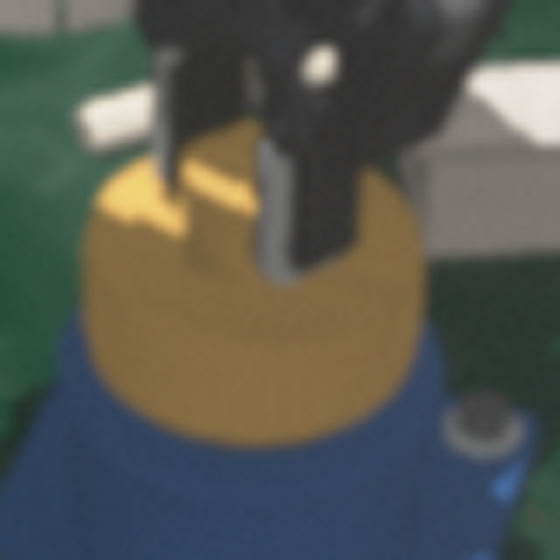

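Contact at 59.6 mm, so the rim is 6 mm above the seat: the lugs are in the starts. The scene view agrees (rim at row 253.6, cap level). Screwing forward, 0.12 mm per degree, watching Fz and Mz.

Request:
servo_tool:
  increments:
    - {"slide":[0,0,0.0003],"spin":3}
    - {"slide":[0,0,0.00036],"spin":3}
    - {"slide":[0,0,0.00036],"spin":3}
    - {"slide":[0,0,0],"spin":0}

```text
clock: 21.6
position: [0.5394, 0.0879, 0.0584]
ee_rot: [0.0, 0.253, 0.968, -0.0]
contact_force: [-0.4, -2.1, 2.3]
width: 0.0308
```

```bash
python3 - <<'E'
from h import *
goto([.5393,.0885,.0536])
E
```

```text
clock 21.6 pos [0.5394 0.0879 0.0584] F [-0.4 -2.1  2.3] M [-0.46  0.2  -0.03] w 0.0308 q6 -1.025 yaw of tool y 60.74 tilt z [ 6.0e-04 -1.1e-03 -1.0e+00]
tool delta [0.0004 0.0005 0.0048]
```

Good: 1.2 mm down in 9°, light force. Continuing.

Request:
servo_tool:
  increments:
    - {"slide":[0,0,0.00036],"spin":3}
    - {"slide":[0,0,0.00036],"spin":3}
    - {"slide":[0,0,0.00036],"spin":3}
    - {"slide":[0,0,0.00036],"spin":3}
    - {"slide":[0,0,0],"spin":0}

```text
clock: 22.1
position: [0.5395, 0.0881, 0.057]
ee_rot: [0.0, 0.352, 0.936, -0.0]
contact_force: [-1.2, -2.4, 4.1]
width: 0.0308
```

Request:
servo_tool:
  increments:
    - {"slide":[0,0,0.00036],"spin":3}
    - {"slide":[0,0,0.00036],"spin":3}
    - {"slide":[0,0,0.00036],"spin":3}
    - {"slide":[0,0,0.00036],"spin":3}
    - {"slide":[0,0,0],"spin":0}

```text
clock: 22.6
position: [0.5398, 0.0883, 0.0556]
ee_rot: [0.001, 0.448, 0.894, 0.0]
contact_force: [-0.4, -1.2, 3.4]
width: 0.0305
```

```bash
python3 - <<'E'
from h import *
goto([.5393,.0885,.0536]); avg(2)
E
```

```text
clock 22.6 pos [0.5398 0.0883 0.0556] F [-0.4 -1.2  3.4] M [-0.4   0.14  0.05] w 0.0305 q6 -0.607 yaw of tool y 36.81 tilt z [ 1.3e-03 -1.0e-04 -1.0e+00]
tool delta [ 0.0004 -0.0003  0.002 ]
t 22.7 P [0.5397 0.0884 0.0555] F [-0.4 -1.1  4. ] M [-0.43  0.13  0.01] w 0.0305
```

Request:
servo_tool:
  increments:
    - {"slide":[0,0,0.00036],"spin":3}
    - {"slide":[0,0,0.00036],"spin":3}
    - {"slide":[0,0,0.00036],"spin":3}
    - {"slide":[0,0,0.00036],"spin":3}
    - {"slide":[0,0,0],"spin":0}

```text
clock: 23.2
position: [0.5401, 0.0884, 0.0541]
ee_rot: [0.001, 0.539, 0.842, 0.001]
contact_force: [0.3, -1.4, 4.1]
width: 0.0305
```

Request:
servo_tool:
  increments:
    - {"slide":[0,0,0.0002],"spin":2}
    - {"slide":[0,0,0.0002],"spin":2}
    - {"slide":[0,0,0],"spin":0}

```text
clock: 23.5
position: [0.5401, 0.0885, 0.0537]
ee_rot: [0.001, 0.568, 0.823, 0.001]
contact_force: [2.2, -1.7, 4.5]
width: 0.0309
```

```bash
python3 - <<'E'
from h import *
goto([.5393,.0885,.0536]); avg(3)
E
```

```text
clock 23.5 pos [0.5401 0.0885 0.0537] F [ 2.2 -1.7  4.5] M [-0.36 -0.15  0.04] w 0.0309 q6 -0.328 yaw of tool y 20.82 tilt z [ 1.8e-03  1.0e-04 -1.0e+00]
tool delta [ 0.0003 -0.0007  0.0001]
t 23.65 P [0.5401 0.0885 0.0537] F [ 1.9 -1.3  4.2] M [-0.38 -0.28  0.01] w 0.0308
```

At 49°, with torque still near zero. Fine turning now, watching Mz.

Request:
servo_tool:
  increments:
    - {"slide":[0,0,0.0002],"spin":1.5}
    - {"slide":[0,0,0.0001],"spin":1.5}
    - {"slide":[0,0,0],"spin":0}

```text
clock: 23.95
position: [0.5394, 0.0886, 0.0535]
ee_rot: [0.0, 0.59, 0.807, 0.0]
contact_force: [1.9, -1.1, 5.6]
width: 0.0308
```

```bash
python3 - <<'E'
from h import *
goto([.5393,.0885,.0536]); avg(3); print(manip.get_state()['effort'][5])
E
```

```text
clock 23.95 pos [0.5394 0.0886 0.0535] F [ 1.9 -1.1  5.6] M [-0.27 -0.11 -0.04] w 0.0308 q6 -0.273 yaw of tool y 17.67 tilt z [ 7.e-04  4.e-04 -1.e+00]
tool delta [-0.0001 -0.0002 -0.0001]
t 24.1 P [0.5394 0.0886 0.0535] F [ 1.3 -1.5  5.2] M [-0.24 -0.1  -0.02] w 0.0307
-0.03665138385258615
```

Request:
servo_tool:
  increments:
    - {"slide":[0,0,0],"spin":1.5}
    - {"slide":[0,0,0],"spin":1.5}
    - {"slide":[0,0,0],"spin":0}

```text
clock: 24.4
position: [0.5392, 0.0888, 0.0535]
ee_rot: [-0.0, 0.611, 0.792, 0.0]
contact_force: [1.4, 0.3, 5.9]
width: 0.0305
```

```bash
python3 - <<'E'
from h import *
goto([.5393,.0885,.0536]); avg(3); print(manip.get_state()['effort'][5])
E
```

```text
clock 24.4 pos [0.5392 0.0888 0.0535] F [1.4 0.3 5.9] M [-0.2  -0.01  0.01] w 0.0305 q6 -0.221 yaw of tool y 14.68 tilt z [ 4.e-04  7.e-04 -1.e+00]
tool delta [-0.0004 -0.     -0.0001]
t 24.55 P [0.5392 0.0888 0.0535] F [ 0.4 -0.4  5.7] M [-0.17 -0.03  0.03] w 0.0307
0.01140990323619917
```

Request:
servo_tool:
  increments:
    - {"slide":[0,0,0],"spin":1.5}
    - {"slide":[0,0,0],"spin":1.5}
    - {"slide":[0,0,0],"spin":0}

```text
clock: 24.85
position: [0.5388, 0.0886, 0.0535]
ee_rot: [-0.0, 0.631, 0.776, -0.0]
contact_force: [-1.5, -0.7, 7.1]
width: 0.0308
```

```bash
python3 - <<'E'
from h import *
goto([.5393,.0885,.0536]); avg(3); print(manip.get_state()['effort'][5])
E
```

```text
clock 24.85 pos [0.5388 0.0886 0.0535] F [-1.5 -0.7  7.1] M [-0.21  0.06  0.31] w 0.0308 q6 -0.17 yaw of tool y 11.75 tilt z [-3.e-04  1.e-04 -1.e+00]
tool delta [-0.0002  0.0004 -0.0001]
t 25.0 P [0.5388 0.0886 0.0535] F [-0.2 -1.1  6.6] M [-0.19  0.02  0.33] w 0.0306
0.32679238356649876
```

Torque is 0.33 N·m at 58°. A half degree more brings it to the middle of the snug range.

Request:
servo_tool:
  increments:
    - {"slide":[0,0,0],"spin":0.5}
    - {"slide":[0,0,0],"spin":0}

```text
clock: 25.2
position: [0.5388, 0.0886, 0.0535]
ee_rot: [-0.0, 0.634, 0.773, -0.0]
contact_force: [0.3, -1.7, 6.3]
width: 0.0308
```

```bash
python3 - <<'E'
from h import *
goto([.5393,.0885,.0536]); avg(3); print(manip.get_state()['effort'][5])
im=eyes.get_image("scene"); cv2.imwrite("pics/scene9.png",cv2.resize(im[190:270,280:360],None,fx=7,fy=7,interpolation=cv2.INTER_CUBIC))
E
```

```text
clock 25.2 pos [0.5388 0.0886 0.0535] F [ 0.3 -1.7  6.3] M [-0.21  0.01  0.55] w 0.0308 q6 -0.162 yaw of tool y 11.3 tilt z [-4.e-04 -1.e-04 -1.e+00]
tool delta [-0.0002  0.0005 -0.0001]
t 25.35 P [0.5388 0.0886 0.0534] F [-0.2 -1.3  6.7] M [-0.19 -0.01  0.58] w 0.0309
0.5605526268482208
```

View pics/scene9.png

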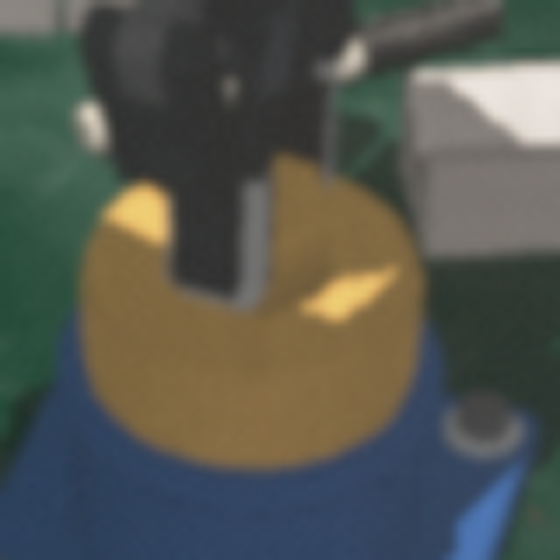

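Torque is 0.56 N·m, a touch over the snug range but well below 1, and the cap sits flush on the housing. I'll relax the tool by 0.2° and let go.

Request:
servo_tool:
  increments:
    - {"slide":[0,0,0],"spin":-0.2}
    - {"slide":[0,0,0],"spin":0}

```text
clock: 25.6
position: [0.5388, 0.0886, 0.0534]
ee_rot: [-0.0, 0.633, 0.774, -0.0]
contact_force: [0.1, -0.4, 6.4]
width: 0.0312
```

```bash
python3 - <<'E'
from h import *
avg(2)
E
```

```text
t 25.7 P [0.5388 0.0886 0.0534] F [-0.1 -1.8  6.8] M [-0.18  0.    0.37] w 0.0302
```

Request:
servo_tool:
  increments:
    - {"slide":[0,0,0],"spin":0}
    - {"slide":[0,0,0],"spin":0}
    - {"slide":[0,0,0],"spin":0}
    - {"slide":[0,0,0],"spin":0}
    - {"slide":[0,0,0],"spin":0}
    - {"slide":[0,0,0],"spin":0}
    - {"slide":[0,0,0],"spin":0}
  hand: 1

```text
clock: 26.4
position: [0.5392, 0.0885, 0.053]
ee_rot: [-0.0, 0.633, 0.774, 0.0]
contact_force: [-0.9, -0.7, -0.3]
width: 0.0859
```

Request:
servo_tool:
  increments:
    - {"slide":[0,0,-0.005],"spin":0}
    - {"slide":[0,0,-0.02],"spin":0}
    - {"slide":[0,0,-0.03],"spin":0}
    - {"slide":[0,0,-0.03],"spin":0}
    - {"slide":[0,0,-0.02],"spin":0}
    - {"slide":[0,0,0],"spin":0}
    - {"slide":[0,0,0],"spin":0}

```text
clock: 27.1
position: [0.5391, 0.0885, 0.1583]
ee_rot: [0.0, 0.633, 0.774, 0.0]
contact_force: [0.1, 0.8, 0.4]
width: 0.085
```

```bash
python3 - <<'E'
from h import *
goto([.5393,.0885,.0536])
im=eyes.get_image("scene"); cv2.imwrite("pics/scene10.png",im); hsv=cv2.cvtColor(im,cv2.COLOR_BGR2HSV); print(hsv[250:262,315].tolist())
cv2.imwrite("pics/scene10c.png",cv2.resize(im[190:270,280:360],None,fx=7,fy=7,interpolation=cv2.INTER_CUBIC))
im=eyes.get_image("wrist"); cv2.imwrite("pics/w12.png",im)
c=cam("scene"); t=np.linspace(0,6.28,720)
for z in(.06,.061,.062): p=np.array([proj(c,[.5393+.037*np.cos(u),.0882+.037*np.sin(u),z]) for u in t]); print(z,p[:,1].max())
E
```

```text
clock 27.1 pos [0.5391 0.0885 0.1583] F [0.1 0.8 0.4] M [ 0.03 -0.03 -0.04] w 0.085 q6 -0.164 yaw of tool y 11.41 tilt z [ 6.e-04  1.e-04 -1.e+00]
tool delta [-0.      0.0002  0.1047]
[[19, 127, 137], [18, 126, 136], [19, 125, 137], [19, 126, 138], [18, 127, 137], [18, 119, 131], [18, 74, 110], [117, 25, 90], [109, 101, 96], [109, 115, 100], [108, 119, 101], [108, 119, 101]]
0.06 256.40770446950245
0.061 255.9240155187636
0.062 255.43962953476068
```

View pics/scene10c.png

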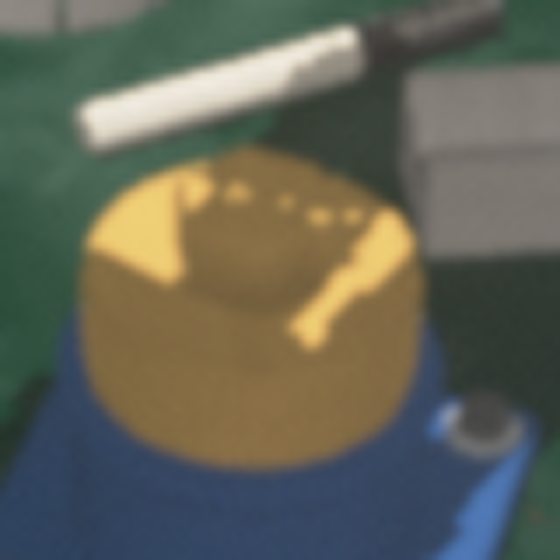

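View pics/w12.png

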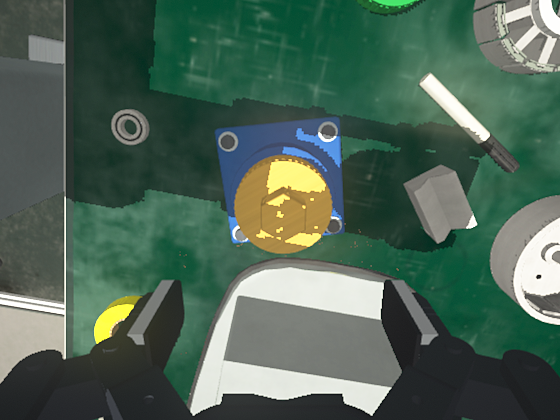

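The cap is seated flush (rim at row ~256.3, against 256.4 predicted for contact). The hex is still aligned with the tool, so it did not back off. The bearing, V-block and marker look undisturbed, and the gripper is clear. Handing in.

```bash
python3 - <<'E'
from rig import manip
print(manip.sign_off())
E
```

```text
the job is handed in; nothing more can be done
None
```

The brass cap is screwed fully down on the blue housing, snug and released. I handed the job in at about 27 s of the 67 s allowed; no verdict was reported.

**What I did:**
- **Placing:** I gripped the cap by its hexagon and set it on the neck, where it came down on the stop dogs. Turning it back brought a small drop onto the crests. After about 55 to 60° more it came free over the thread starts, and I lowered it to a rim height of about 6 mm.
- **Screwing:** I turned it forward about 58.5° to the seat.

**Last checks:**
- **Seating:** In the scene view the rim edge is at row ~256.3, against 256.4 predicted for contact. The hexagon was still aligned with the open gripper afterwards, so the cap did not back off.
- **Other objects:** The bearing, V-block and marker look undisturbed. I did not measure their positions again.
- **Gripper:** It is open and well clear, and the wrist force is near zero.

**What disagreed or went less than ideally:**
- **Finger length:** The shut finger tips were 38.6 mm behind the reported tool point, so my first grasp closed on nothing above the cap. A light touch on the hexagon gave the correct offset.
- **Centring:** At first I misread a sideways force as the cap being off-centre and shifted it about 1 mm. I then re-centred it from the images.
- **Torque:** It peaked at about 0.56 N·m, slightly over the 0.3 to 0.5 snug range but below 1. It read 0.37 N·m just before I let go.
- **Clamp force:** I could not measure the contact force between cap and housing directly.

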